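# Sort the bag pegs into the crusher's peg tray

### The arm

A 6-joint arm with a two-finger parallel gripper is mounted at the origin on the work surface. World frame = base frame: x ahead of the robot, y to its left, z up, the work surface at z = 0. Lengths are in m, angles in degrees, forces in N, time in s.
With the tool pointing down it reaches from about 0.3 to 0.95 m from the base axis. Payload 3.1 kg.
Tool frame: the origin (TCP) lies at the very end of the fingers, on their centre line; the grasp point (between the pads) lies 19 mm behind it; z points along the fingers, x is the direction in which the jaws open and shut, and the axes are right-handed (so a half turn about z gives the same grasp; the last joint's range is limited). The gripper opens to 85 mm and grips with 20 to 120 N. Pads are 22 mm wide; open, the fingers measure 114 mm over their backs; the gripper's body (76 mm by 85 mm) begins 54 mm behind the grasp point. The pads swing forward as they close: fully open they stand 13 mm farther back than shut.
Start: joints at [-77.561, 17.653, 93.61, -0, 68.738, -3.994], TCP at [0.177, -0.599, 0.231] pointing down, gripper open.
Joint ranges: [-175.34, 175.34], [-45.06, 112.39], [2.9, 150.54], [-68.45, 248.45], [3.09, 151.38], [-168.51, 168.51]. Speed limits (degrees/s): [159.86, 159.86, 180, 180, 180, 180].

### API

Orientations are given as a 3x3 rotation matrix whose columns are the frame's x, y, z axes.
In Python, from cell import manip, cams, workorder gives the robot as it stands. The module is installed in compiled form; this text tells all that it offers.
- The arm moves only by the tool drive_tool, never from a script. Its argument "series" is text: rows parted by semicolons, each of 7 numbers parted by spaces: the turn, a rotation vector about the tool's x, y, z in degrees, then the shift along the tool's x, y, z in cm, then the gripper command: -1 is shut, 1 is fully open, values between are in proportion. In form: rx ry rz x y z jaw; .... A call has 1 to 10 rows; each row is the pose to reach, as a shift and turn from the pose commanded when the call began, along the tool's axes at that moment; what a row does not reach only later rows make up. A row lasts 1/8 s, in which the tool goes at most 62.5 mm and 10.7 degrees, less where a joint would pass 70% of its speed; a pose out of reach is approached as far as the arm can. A call with a gripper value outside its range is refused whole. The fingers move at their own pace and stop on an object; "squeeze" is the grip in N (left out, the last holds). Time passes only in rows, so rows that repeat a pose let the fingers close. It gives the time, the measured TCP pose, the force and the opening at its end, in the units of the state.
- manip.get_obs(): the state, without advancing time (a new reading comes with each control period).
- cams.capture(name): name is "scene" or "top" or "wrist"; returns the picture (420x560x3 uint8, blue, green, red); there is no depth.
- cams.get_calibration(name): a dict with "fovy" (degrees; the focal length in pixels is half the picture's height over the tangent of half this angle, whatever the lens; pixels are square), "cx", "cy" (the principal point, pixels), "rvec" (rotation vector, rad) and "tvec" (3), from world to camera coordinates, as OpenCV has them. Camera axes: x right, y down, z forward; pixel columns grow to the right and rows downward; lengths in m; the calibration is good to about 2 mm. A picture is of the moment at which its call begins: read the wrist's pose just before it. get_calibration takes no time and is no camera call; for the wrist camera it gives the pose at the moment of the call.
- workorder.finish_job(): hands the job in, once; it reports no verdict.
The state is a dict: "time": time; "qpos": joint angles; "qvel": joint speeds; "effort": joint torques, N m; "ee_pos": TCP position; "tcp_rot": TCP orientation; "wrist_force": force on the tool from outside, world axes, zero at the start; "ft_torque": the same for the moment, N m; "grip_width": opening from 0.0 (shut) to 1.0 (fully open).
Only numpy, scipy, OpenCV 4.12 (cv2) and the standard library are available. Lean on these libraries where they do the work, as an engineer would, in place of code of your own. Each camera call takes 0.05 s, during which the arm holds its last target.

### The job

Get the crusher's peg tray ready for closing bags: press the spring catch on the crusher's base to free the tray and draw it right out, then squeeze each big wooden peg to feel its spring. Lay the springy pegs in the tray and drop the tired ones in the green bucket, then push the tray home until its catch clicks; do not tip the bucket or disturb the cans, saucer and spoon.

Things in the scene. Friction and masses are not known exactly. Their poses are not given: they have to be found in the camera images.
- crusher: press-button can crusher on its bolted-down steel base. Origin: on the table, below the middle of the tray's front wall when home. +x runs into the base (the tray comes out towards -x), +y to the catch's side. Deck over the tray bay: 80 mm high, x 45 to 205 mm, 274 mm wide; the crusher on it: from x = 97 mm back, 355 mm high. A 4 mm base plate, 268 mm wide, with low rails runs forward to x = -145 mm
- tray (a joint): the peg tray, a shallow aluminium tray on the base's rails: 0 = in against its stop, about 0.003 m when held by the catch (so it starts), 0.14 m = drawn out to its stop. When the catch is pressed a spring pushes it out by about 30 mm; pushing it back takes 6 N, and about 14 N over the catch
- tray_in (a point): middle of the tray's inner floor (10 mm above the table), moving with the tray; axes as the crusher's. Inside, the tray is 137 mm long (x) and 214 mm wide (y); walls 30 mm high, the front one 36 mm, all 4 mm thick
- tray_handle (a point): middle of the tray's pull bar: a level steel rod 12 mm thick, 100 mm long along y, its axis 32 mm above the table and 42 mm in front of the tray's front wall, on two 10 mm stems 45 mm either side of its middle
- catch (a joint): the tray's spring catch: 0 = up (holding if the tray is home), 0.012 m = right down; more than 0.010 m frees the tray. It springs back by itself: 2 N at first, 6 N fully pressed. When the tray is pushed home a ramp presses the catch down and it snaps up again behind the tray
- catch_top (a point): middle of the top of the catch's black thumb pad, 34 mm (x) by 24 mm (y), 104 mm above the table, on the +y side of the base near its front; press it straight down
- bucket: small green plastic bucket, upright, 150 mm high, 190 mm wide at the rim and 150 mm at the foot, 3 mm wall, loose, 0.8 kg. Origin: middle of its underside
- peg_a: big wooden spring peg, 121 x 53 x 26 mm, lying on its side. Origin: pivot, on the underside. x: to the jaw tips (+62 mm; jaws 22.5 mm wide together); two splayed handles run to -x, ending at -58 mm; z: pivot axis. 42 mm behind the pivot it is 45 mm wide over the handles, 26 mm when squeezed to its stop (jaws open). Axes are those of the +y arm: yaw is off up to 0.45 rad when squeezed. 75 g. May be absent
- peg_b: a peg just like peg_a; all pegs look the same, only the spring differs, and any may be springy or tired. Squeezed on the handles 42 mm behind the pivot, a springy one resists with about 8 N at the first movement, 12 N at 35 mm width and 18 N fully open (26 mm); a tired one with 1.5 N, 2 to 3 N and 4 N. May be absent
- peg_c: a peg just like peg_a in looks, springy or tired as told under peg_b. May be absent
- peg_d: a peg just like peg_a in looks, springy or tired as told under peg_b. May be absent
- peg_e: a peg just like peg_a in looks, springy or tired as told under peg_b. May be absent
- peg_f: a peg just like peg_a in looks, springy or tired as told under peg_b. May be absent
- can_a: empty dented blue drink can, 66 mm wide, 116 mm high, origin in the middle of its underside; a bystander
- can_b: another such can; a bystander
- saucer: white ceramic saucer, 110 mm wide, 18 mm high; a bystander
- spoon: wooden spoon, 240 mm long; a bystander
Mind the look-alikes: they are no part of the job. What is shaped like the peg_e but turquoise is not meant.

How it is judged (in metres and radians):
On the way, in this order (a step that is already met when the one before it is completed fails the run):
1. the tray is freed and drawn out (by 0.12 m or more) (value of joint tray above 0.12 m), for 0.2 s.
2. every springy peg lies in the tray and every tired one is in the bucket (x of springy_coil_1 in the frame of tray_in between -0.07 and 0.07 m and y of springy_coil_1 in the frame of tray_in between -0.105 and 0.105 m and z of springy_coil_1 in the frame of tray_in between -0.006 and 0.055 m and x of springy_coil_2 in the frame of tray_in between -0.07 and 0.07 m and y of springy_coil_2 in the frame of tray_in between -0.105 and 0.105 m and z of springy_coil_2 in the frame of tray_in between -0.006 and 0.055 m and x of springy_coil_3 in the frame of tray_in between -0.07 and 0.07 m and y of springy_coil_3 in the frame of tray_in between -0.105 and 0.105 m and z of springy_coil_3 in the frame of tray_in between -0.006 and 0.055 m and z of tired_coil_1 in the frame of bucket between -0.005 and 0.142 m and x of tired_coil_1 in the frame of bucket between -0.09 and 0.09 m and y of tired_coil_1 in the frame of bucket between -0.09 and 0.09 m and z of tired_coil_2 in the frame of bucket between -0.005 and 0.142 m and x of tired_coil_2 in the frame of bucket between -0.09 and 0.09 m and y of tired_coil_2 in the frame of bucket between -0.09 and 0.09 m and z of tired_coil_3 in the frame of bucket between -0.005 and 0.142 m and x of tired_coil_3 in the frame of bucket between -0.09 and 0.09 m and y of tired_coil_3 in the frame of bucket between -0.09 and 0.09 m), for 0.2 s.
At the end, for the whole second after the job is handed in: springy pegs in the tray (the coil at each pivot, 13 mm above the underside, inside it, under 55 mm over its floor), tired pegs in the upright bucket (coil below the rim), all at rest; tray home (within 7 mm), catch sprung up (within 3 mm) (all of step 2 and value of joint tray below 0.007 m and value of joint catch below 0.003 m and angle between bucket's own z axis and vertical below 0.2 rad and linear speed of each of peg_a, peg_b, peg_c, peg_d, peg_e, peg_f below 0.03 m/s); the robot touches nothing.
It fails at once if a can, the saucer or the spoon is moved by more than 40 mm (distance of any of can_a, can_b, saucer, spoon from where it was at the start of the episode above 0.04 m).
It fails at once if the bucket is tipped by more than 0.5 rad (angle between bucket's own z axis and vertical above 0.5 rad).
Of peg_a, peg_b, peg_c, peg_d, peg_e, peg_f only 4 to 6 are there at a start; the rules pass over those that are not, and their reading is None.
At some moment in a run one of peg_a, peg_b, peg_c, peg_d, peg_e, peg_f may be knocked a few centimetres aside while the robot is not near it.
It also fails if it takes over 210 s, if anything falls off the work surface, if the arm or the gripper's body presses on something with over 40 N, if the wrist force passes 120 N, or if a joint passes its speed limit or range.

## Working session

There is one attempt and no reset: what is moved stays moved. The work goes in short steps, Python scripts to look and compute and a tool call to move; the robot and the scene stay as the last step left them, time stands still between calls to the robot, and variables do not carry over. Pictures are saved under pics/ and viewed, and the job is handed in when it is done.

Besides the shell and the picture viewer there is one more tool, called by a JSON object that holds its "fn" and its "kwargs", one argument or row to a line. drive_tool: Moves the arm, as the interface text tells. Its arguments: {"type":"object","properties":{"series":{"type":"string"},"squeeze":{"type":"number"}},"required":["series"]}

```bash
mkdir -p pics; ls
cat > h.py <<'E'
import numpy as np, cv2
from cell import manip, cams, workorder
def snap(n,f):
    im=cams.capture(n); cv2.imwrite('pics/'+f+'.png',im); return im
def K(c,):
    f=210/np.tan(np.radians(c['fovy'])/2); return np.array([[f,0,c['cx']],[0,f,c['cy']],[0,0,1]])
def ray(c,uv):
    R,_=cv2.Rodrigues(np.array(c['rvec'],float)); t=np.array(c['tvec'],float).ravel()
    d=R.T@(np.linalg.inv(K(c))@np.array([uv[0],uv[1],1.])); return -R.T@t,d
def onplane(c,uv,z):
    o,d=ray(c,uv); s=(z-o[2])/d[2]; return o+s*d
def proj(c,P):
    p,_=cv2.projectPoints(np.array(P,float).reshape(-1,3),np.array(c['rvec'],float),np.array(c['tvec'],float),K(c),None); return p.reshape(-1,2)
E
python3 - <<'E'
from h import *
o=manip.get_obs(); print(o)
for n in ['scene','top','wrist']:
    c=cams.get_calibration(n); print(n,c); snap(n,n+'0')
E
```

```text
pics
{'time': 0.0, 'qpos': array([-7.75633899e+01,  1.77047994e+01,  9.36883562e+01, -1.86788241e-03,
        6.87385135e+01, -3.99519975e+00]), 'qvel': array([-0.03931923, -0.0154122 , -0.02484079,  0.06596007,  0.08116648,
        0.07740115]), 'effort': array([-9.32116636e-04, -4.15253520e+01, -2.76664889e+01, -8.75321831e-06,
        1.03628595e-02,  2.14375052e-05]), 'ee_pos': array([ 0.17656675, -0.59868883,  0.23005356]), 'tcp_rot': array([[ 2.82884782e-01, -9.59153755e-01, -5.24576993e-04],
       [-9.59151153e-01, -2.82885239e-01,  2.23759034e-03],
       [-2.29458826e-03, -1.29831627e-04, -9.99997359e-01]]), 'wrist_force': array([-0.14504637, -0.52364698, -0.3274777 ]), 'ft_torque': array([ 0.03199828,  0.00421236, -0.02771759]), 'grip_width': 0.9976236959264582}
scene {'fovy': 45.75395805743365, 'cx': 279.32831637636593, 'cy': 206.33418246670885, 'rvec': array([ 1.74818161,  1.85450079, -0.74201223]), 'tvec': array([ 0.06252075, -0.33510443,  1.6338227 ])}
top {'fovy': 43.821382400412965, 'cx': 277.3724979613838, 'cy': 207.27738083435395, 'rvec': array([ 2.17259294, -2.1254601 ,  0.15194353]), 'tvec': array([0.00339473, 0.55723293, 1.18131038])}
wrist {'fovy': 60.27464200188136, 'cx': 278.1807697825374, 'cy': 207.05025499361685, 'rvec': array([-2.30985145,  1.72608849,  0.27083042]), 'tvec': array([-0.62495889, -0.04072117,  0.37923649])}
```

View pics/scene0.png

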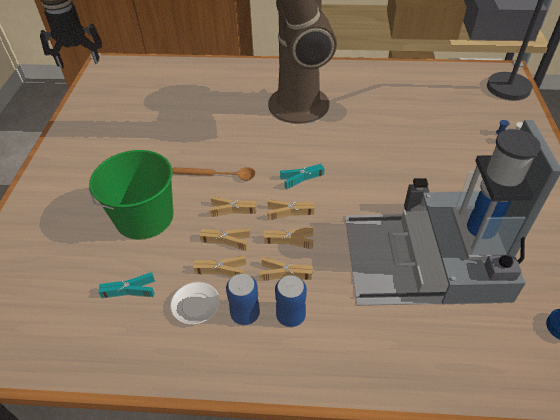

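View pics/top0.png

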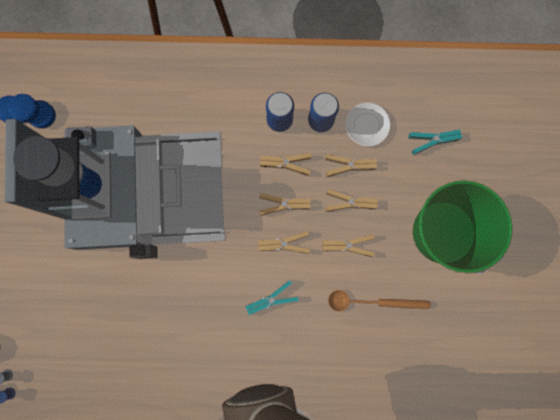

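View pics/wrist0.png

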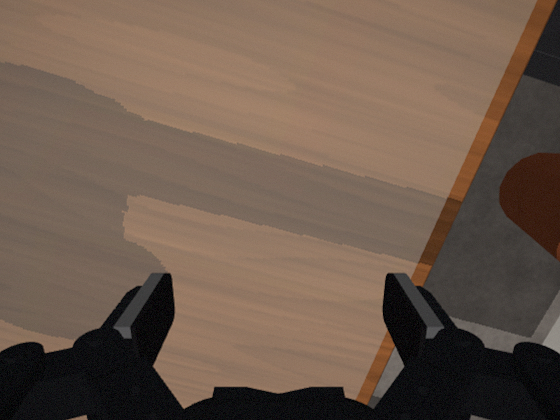

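Run:
```python
from h import *
im=cv2.imread('pics/top0.png')
c=cams.get_calibration('top')
a=cv2.resize(im[140:265,240:390],None,fx=5,fy=5,interpolation=cv2.INTER_CUBIC); cv2.imwrite('pics/pegs0.png',a)
b=cv2.resize(im[110:270,50:240],None,fx=4,fy=4,interpolation=cv2.INTER_CUBIC); cv2.imwrite('pics/cr0.png',b)
hsv=cv2.cvtColor(im,cv2.COLOR_BGR2HSV)
for p in [(285,163),(350,165),(300,203),(330,130),(250,180),(230,330),(380,165)]: print(p,hsv[p[1],p[0]])
for p in [(0,0),(559,0),(0,419),(559,419),(280,210)]: print(p,onplane(c,p,0))
```

```text
(285, 163) [ 15  11 134]
(350, 165) [  0   9 146]
(300, 203) [ 15 110 146]
(330, 130) [ 14  51 126]
(250, 180) [ 16  54 133]
(230, 330) [ 14  67 156]
(380, 165) [ 14  55 135]
(0, 0) [1.08114578 0.73516534 0.        ]
(559, 0) [ 1.11425681 -0.69351316  0.        ]
(0, 419) [0.06124238 0.63719909 0.        ]
(559, 419) [ 0.08820986 -0.63849029  0.        ]
(280, 210) [0.55605724 0.00915808 0.        ]
```

View pics/pegs0.png

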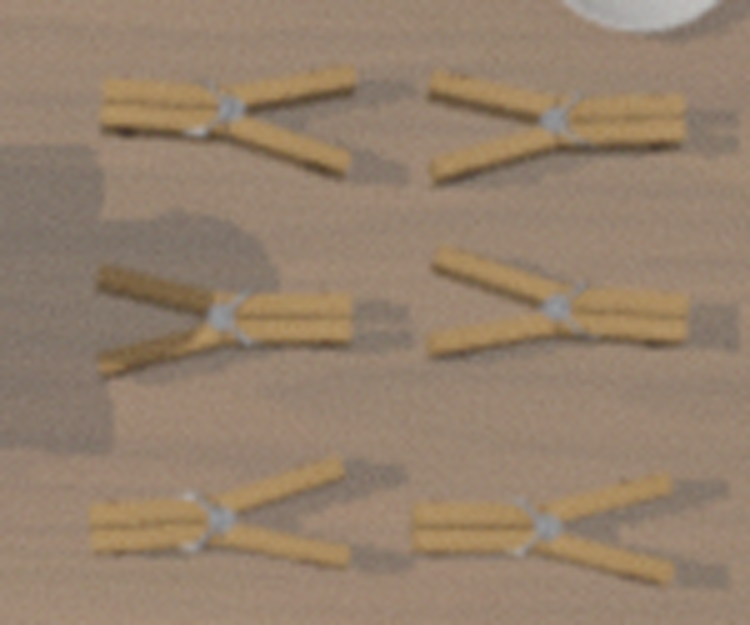

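View pics/cr0.png

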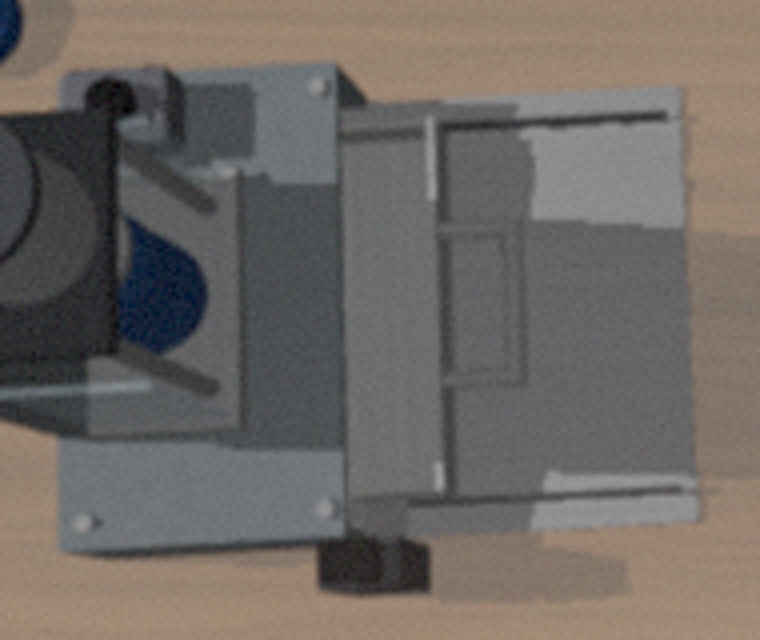

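Run:
```python
from h import *
c=cams.get_calibration('top')
def q(x,y,z,s=4,o=(50,110)): return onplane(c,(o[0]+(x+.5)/s-.5,o[1]+(y+.5)/s-.5),z)
print('cam',ray(c,(0,0))[0])
A=q(682,88,.004);B=q(700,520,.004);print('plate',A,B,np.linalg.norm(A-B))
D=q(336,65,.08);E_=q(345,537,.08);print('deck',D,E_,np.linalg.norm(D-E_))
d=(A-B);d/=np.linalg.norm(d); yc=-d; xc=np.array([-yc[1]*-1,0,0]);
print('yc from plate',yc,'deck',(E_-D)/np.linalg.norm(E_-D))
print('back deck corners',q(62,72,.08),q(62,551,.08))
H1=q(519,224,.032);H2=q(522,382,.032);print('handle',H1,H2)
for p in [(318,540),(430,540),(318,592),(430,592)]: print('catch',q(*p,.104))
P=dict(P1=((230,108),(101,104)),P2=((556,118),(686,120)),P3=((222,316),(352,320)),P4=((556,307),(688,316)),P5=((220,520),(90,527)),P6=((547,526),(412,527)))
for k,(a,b) in P.items():
    a=q(*a,.026,5,(240,140));b=q(*b,.026,5,(240,140)); print(k,a.round(4),b.round(4),np.linalg.norm(a-b).round(4),'ang',np.degrees(np.arctan2(*(b-a)[[1,0]])).round(1))
```

```text
cam [0.38646061 0.01490212 1.24757381]
plate [0.7463939  0.16022117 0.004     ] [0.48133983 0.13965902 0.004     ] 0.2658504459042933
deck [0.73358295 0.35134938 0.08      ] [0.46168522 0.32993522 0.08      ] 0.2727396939475295
yc from plate [-0.9970044 -0.0773448 -0.       ] deck [-0.99691293 -0.07851499  0.        ]
back deck corners [0.72586828 0.50888936 0.08      ] [0.45042091 0.48723737 0.08      ]
handle [0.65284183 0.25066855 0.032     ] [0.55808472 0.24435558 0.032     ]
catch [0.45817569 0.33811973 0.104     ]
catch [0.45951843 0.27689533 0.104     ]
catch [0.4298622  0.33637951 0.104     ]
catch [0.43119655 0.275367   0.104     ]
P1 [ 0.6706 -0.0016  0.026 ] [0.6712 0.0601 0.026 ] 0.0618 ang 89.5
P2 [ 0.6692 -0.1577  0.026 ] [ 0.6696 -0.2199  0.026 ] 0.0622 ang -89.6
P3 [5.699e-01 2.000e-04 2.600e-02] [ 0.5694 -0.0614  0.026 ] 0.0615 ang -90.5
P4 [ 0.5777 -0.1579  0.026 ] [ 0.5748 -0.2204  0.026 ] 0.0626 ang -92.7
P5 [ 0.4734 -0.0008  0.026 ] [0.4688 0.0599 0.026 ] 0.0609 ang 94.3
P6 [ 0.4739 -0.1539  0.026 ] [ 0.4721 -0.0907  0.026 ] 0.0632 ang 91.7
```

Run:
```python
from h import *
im=cv2.imread('pics/scene0.png')
cv2.imwrite('pics/s1.png',cv2.resize(im[170:310,335:535],None,fx=4,fy=4,interpolation=cv2.INTER_CUBIC))
cv2.imwrite('pics/s2.png',cv2.resize(im[150:330,80:330],None,fx=3,fy=3,interpolation=cv2.INTER_CUBIC))
```

```text
(no output)
```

View pics/s1.png

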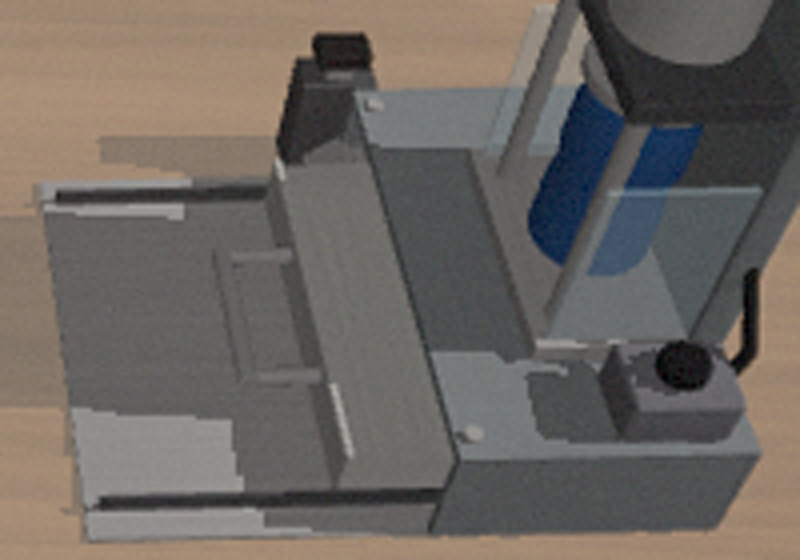

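View pics/s2.png

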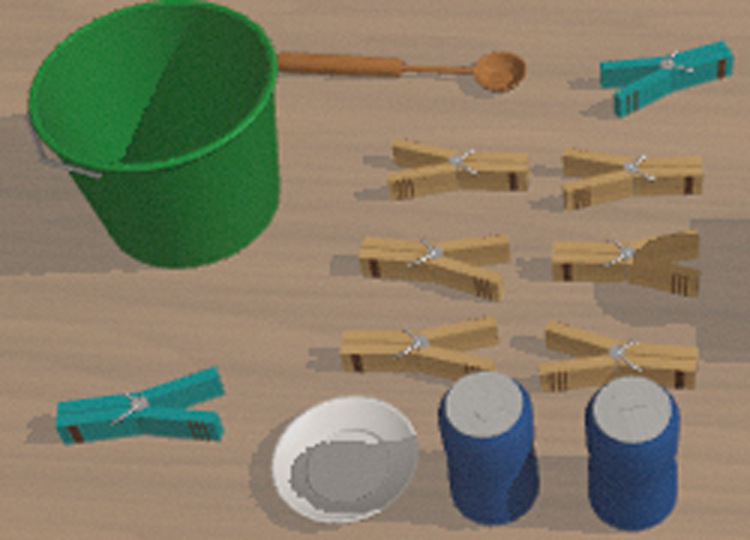

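Run:
```python
from h import *
c=cams.get_calibration('top')
for n,p,z in [('can1',(280,103),.116),('can1base',(280,125),0),('can2',(324,104),.116),('saucer',(368,125),.018),('bucket',(466,227),.15),('spoonbowl',(339,301),.01),('spoonend',(430,304),.01)]: print(n,onplane(c,p,z).round(3))
im=cv2.imread('pics/top0.png'); hsv=cv2.cvtColor(im,cv2.COLOR_BGR2HSV)
m=cv2.inRange(hsv,(45,100,30),(75,255,255)); x,y,w,h=cv2.boundingRect(m); print(x,y,w,h)
cw=cams.get_calibration('wrist'); o=manip.get_obs(); p=ray(cw,(278,207)); R=np.array(o['tcp_rot'])
print('wristcam in tool',R.T@(p[0]-o['ee_pos']),'dir',R.T@p[1])
s=cams.get_calibration('scene')
# catch triangulation
def tri(ca,ua,cb,ub):
    oa,da=ray(ca,ua);ob,db=ray(cb,ub); A=np.stack([da,-db],1); t=np.linalg.lstsq(A,ob-oa,rcond=None)[0]; return (oa+t[0]*da+ob+t[1]*db)/2, np.linalg.norm(oa+t[0]*da-ob-t[1]*db)
print('catch scene',onplane(s,(335+338/4,170+40/4),.104))
for z in [(313,35),(365,33),(371,70-20),(320,52)]: print(onplane(s,(335+z[0]/4,170+z[1]/4),.104).round(4))
```

```text
can1 [0.783 0.015 0.116]
can1base [0.768 0.014 0.   ]
can2 [ 0.783 -0.084  0.116]
saucer [ 0.767 -0.2    0.018]
bucket [ 0.508 -0.384  0.15 ]
spoonbowl [ 0.343 -0.133  0.01 ]
spoonend [ 0.341 -0.346  0.01 ]
77 181 435 92
wristcam in tool [ 0.0011938  -0.07640276 -0.14218393] dir [-5.15846660e-04  3.03541482e-01  9.52818226e-01]
catch scene [0.44649906 0.31854511 0.104     ]
[0.4427 0.3036 0.104 ]
[0.4395 0.336  0.104 ]
[0.4544 0.3377 0.104 ]
[0.4577 0.3062 0.104 ]
```

```bash
cat >> h.py <<'E'
import sys
def yaw_of(R): return np.degrees(np.arctan2(R[1,0],R[0,0]))
def plan(p,yaw=None):
    o=manip.get_obs(); R=np.array(o['tcp_rot']); 
    sh=R.T@(np.array(p)-o['ee_pos'])*100
    if yaw is None: yaw=yaw_of(R)
    a=np.radians(yaw); c,s=np.cos(a),np.sin(a)
    Rt=np.array([[c,s,0],[s,-c,0],[0,0,-1.]])
    rv=np.degrees(cv2.Rodrigues(R.T@Rt)[0].ravel())
    print('turn',rv.round(1),'shift cm',sh.round(2),'dist',np.linalg.norm(sh).round(1), 't',round(o['time'],2))
if __name__=='__main__':
    v=list(map(float,sys.argv[1:])); plan(v[:3],v[3] if len(v)>3 else None)
E
python3 h.py 0.448 0.320 0.2 -85.5
```

```text
turn [ 0.   0.1 11.9] shift cm [-80.45 -52.02   3.18] dist 95.9 t 0.15
```

{"fn": "drive_tool", "kwargs": {
  "series": "0 0 0 -6 -3.9 0 -1;0 0 0 -50 -32 0 -1;0 0 0 -50 -32 0 -1;0 0 0 -50 -32 0 -1;0 0 0 -50 -32 0 -1;0 0 0 -50 -32 0 -1;0 0 0 -50 -32 0 -1;0 0 0 -50 -32 0 -1;0 0 0 -50 -32 0 -1;0 0 0 -50 -32 0 -1"
}}

```text
time: 1.4
ee_pos: [0.3422, -0.0267, 0.2313]
tcp_rot: [[0.286, -0.958, 0.001], [-0.958, -0.286, 0.0], [-0.0, -0.001, -1.0]]
wrist_force: [0.8, -1.1, 0.3]
grip_width: -0.0
```

```bash
python3 h.py 0.448 0.320 0.2 -85.5
```

```text
turn [-0.   0.  12.1] shift cm [-30.19 -20.05   3.15] dist 36.4 t 1.4
```

{"fn": "drive_tool", "kwargs": {
  "series": "0 0 12.1 -30.2 -20.1 3 -1;0 0 12.1 -30.2 -20.1 3 -1;0 0 12.1 -30.2 -20.1 3 -1;0 0 12.1 -30.2 -20.1 3 -1;0 0 12.1 -30.2 -20.1 3 -1;0 0 12.1 -30.2 -20.1 3 -1;0 0 12.1 -30.2 -20.1 3 -1;0 0 12.1 -30.2 -20.1 3 -1;0 0 12.1 -30.2 -20.1 3 -1"
}}

```text
time: 2.52
ee_pos: [0.4491, 0.3157, 0.2012]
tcp_rot: [[0.074, -0.997, -0.001], [-0.997, -0.074, -0.001], [0.001, 0.001, -1.0]]
wrist_force: [-0.0, -0.1, 0.4]
grip_width: -0.002
```

Run:
```python
from h import *
plan((.448,.32,.115),-85.5)
c=cams.get_calibration('wrist');im=snap('wrist','w1')
print(proj(c,[[.448,.32,.104]]))
snap('top','t1')
```

```text
turn [ 0.  -0.  -0.2] shift cm [-0.44  0.07  8.62] dist 8.6 t 2.52
[[269.7203129  208.59930642]]
```

View pics/w1.png

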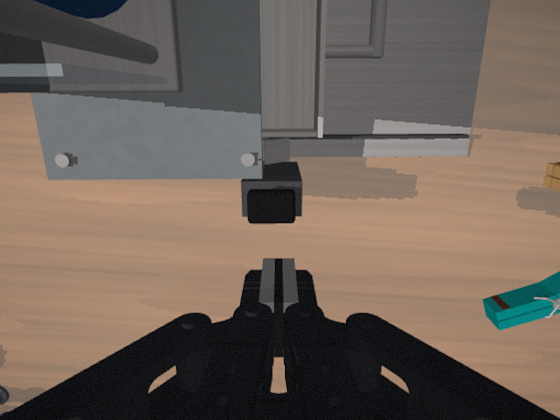

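{"fn": "drive_tool", "kwargs": {
  "series": "0 0 0 -0.4 0.05 4 -1;0 0 0 -0.4 0.05 8 -1;0 0 0 -0.4 0.05 9 -1;0 0 0 -0.4 0.05 9.5 -1;0 0 0 -0.4 0.05 10 -1;0 0 0 -0.4 0.05 10.3 -1;0 0 0 -0.4 0.05 10.6 -1;0 0 0 -0.4 0.05 10.9 -1;0 0 0 -0.4 0.05 10.9 -1;0 0 0 -0.4 0.05 10.9 -1"
}}

```text
time: 3.88
ee_pos: [0.4501, 0.3218, 0.0931]
tcp_rot: [[0.076, -0.997, 0.003], [-0.997, -0.076, 0.001], [-0.001, -0.003, -1.0]]
wrist_force: [2.3, 0.4, 4.8]
grip_width: -0.001
```

Run:
```python
from h import *
im=snap('top','t2')
```

```text
(no output)
```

View pics/t2.png

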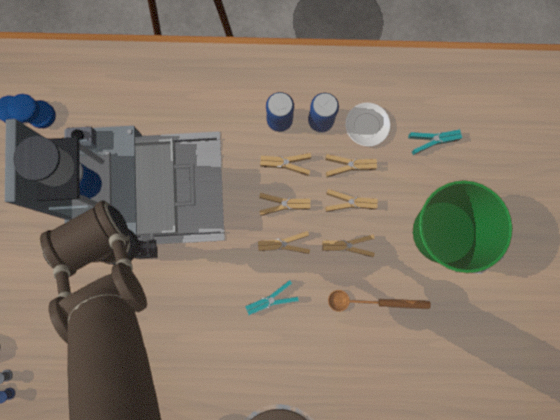

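Run:
```python
from h import *
im=cv2.imread('pics/t2.png'); cv2.imwrite('pics/t2c.png',cv2.resize(im[125:250,130:240],None,fx=5,fy=5,interpolation=cv2.INTER_CUBIC))
```

```text
(no output)
```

View pics/t2c.png

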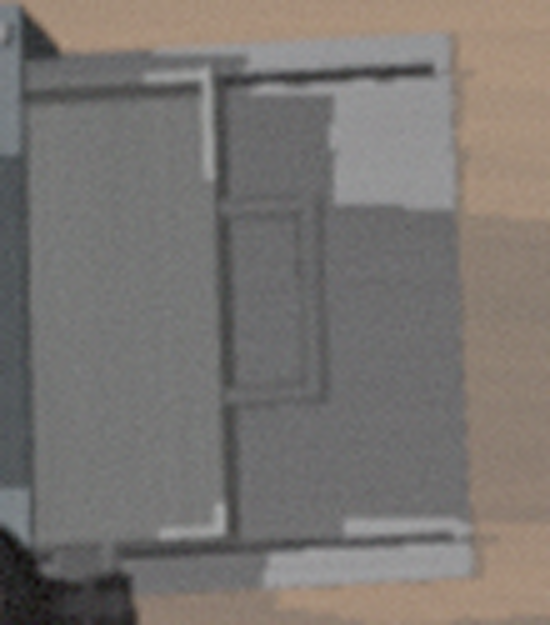

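{"fn": "drive_tool", "kwargs": {
  "series": "0 0 0 0 0 -3 -1;0 0 0 0 0 -8 -1;0 0 0 0 0 -8 -1"
}}

```text
time: 4.3
ee_pos: [0.4504, 0.3224, 0.1755]
tcp_rot: [[0.076, -0.997, 0.004], [-0.997, -0.076, 0.003], [-0.003, -0.005, -1.0]]
wrist_force: [-0.1, 0.9, 1.0]
grip_width: -0.001
```

Run:
```python
from h import *
c=cams.get_calibration('top')
H=onplane(c,(130+314.5/5-.5,125+301/5-.5),.032); print(H)
plan((H[0],H[1],.12),-85.5)
im=snap('wrist','w2');im=snap('scene','s3')
print(proj(cams.get_calibration('scene'),[H]),proj(cams.get_calibration('wrist'),[H]))
```

```text
[0.60749349 0.21768019 0.032     ]
turn [-0.3  0.2 -0.2] shift cm [ 11.65 -14.85   5.59] dist 19.7 t 4.3
[[379.27994108 247.42332039]] [[445.15007213 -24.7187869 ]]
```

View pics/s3.png

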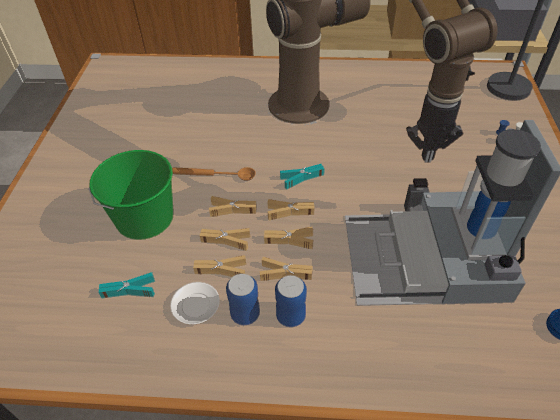

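{"fn": "drive_tool", "kwargs": {
  "series": "0 0 0 6 -7 1 0;0 0 0 11.65 -14.85 4 0;0 0 0 11.65 -14.85 5.6 0;0 0 0 11.65 -14.85 8 0;0 0 0 11.65 -14.85 12 0;0 0 0 11.65 -14.85 15 0;0 0 0 11.65 -14.85 15.8 0;0 0 0 11.65 -14.85 15.8 0",
  "squeeze": 40
}}

```text
time: 5.4
ee_pos: [0.6041, 0.2158, 0.0126]
tcp_rot: [[0.076, -0.997, -0.004], [-0.997, -0.076, -0.001], [0.001, 0.004, -1.0]]
wrist_force: [0.3, -0.1, 0.8]
grip_width: 0.498
```

Run:
```python
from h import *
plan((.6075,.2177,.015),-85.5)
im=snap('wrist','w3')
```

```text
turn [ 0.2 -0.  -0.2] shift cm [-0.16 -0.36 -0.24] dist 0.5 t 5.4
```

View pics/w3.png

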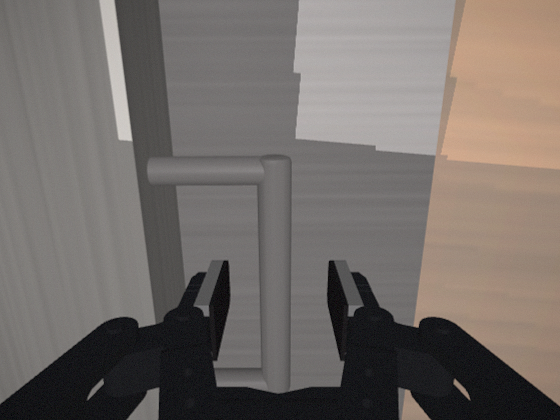

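{"fn": "drive_tool", "kwargs": {
  "series": "0 0 0 0 0 0 -1;0 0 0 0 0 0 -1;0 0 0 0 0 0 -1;0 0 0 2 0 0 -1;0 0 0 4 0 0 -1;0 0 0 6 0 0 -1;0 0 0 8 0 0 -1;0 0 0 9.5 0 0 -1;0 0 0 10.5 0 0 -1;0 0 0 10.5 0 0 -1",
  "squeeze": 40
}}

```text
time: 6.7
ee_pos: [0.6152, 0.1134, 0.016]
tcp_rot: [[0.073, -0.997, 0.004], [-0.997, -0.073, 0.005], [-0.004, -0.004, -1.0]]
wrist_force: [0.2, 7.7, 3.9]
grip_width: 0.118
```

{"fn": "drive_tool", "kwargs": {
  "series": "0 0 0 0.3 0 0 -1;0 0 0 0.3 0 0 0;0 0 0 0.3 0 0 0;0 0 0 0.3 0 -3 0;0 0 0 0.3 0 -8 0;0 0 0 0.3 0 -8 0"
}}

```text
time: 7.45
ee_pos: [0.6179, 0.108, 0.099]
tcp_rot: [[0.075, -0.997, 0.01], [-0.997, -0.075, 0.0], [0.0, -0.01, -1.0]]
wrist_force: [0.7, -0.1, 1.1]
grip_width: 0.496
```

Run:
```python
from h import *
im=snap('top','t4')
```

```text
(no output)
```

View pics/t4.png

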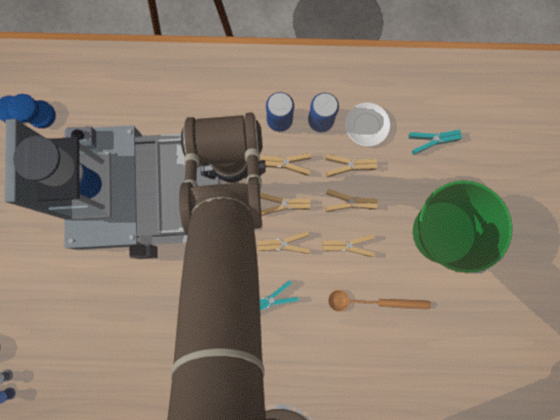

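```bash
python3 h.py .475 -.196 .12 1.7
```

```text
turn [ -0.2  -0.2 -87.4] shift cm [29.24 16.31 -2.41] dist 33.6 t 7.5
```

{"fn": "drive_tool", "kwargs": {
  "series": "0 0 -10 2 1 -3 1;0 0 -87.4 29.2 16.3 -3 1;0 0 -87.4 29.2 16.3 -3 1;0 0 -87.4 29.2 16.3 -3 1;0 0 -87.4 29.2 16.3 -3 1;0 0 -87.4 29.2 16.3 -3 1;0 0 -87.4 29.2 16.3 -3 1;0 0 -87.4 29.2 16.3 -3 1;0 0 -87.4 29.2 16.3 -3 1;0 0 -87.4 29.2 16.3 -3 1",
  "squeeze": 20
}}

```text
time: 8.75
ee_pos: [0.4717, -0.1948, 0.1226]
tcp_rot: [[1.0, 0.028, -0.003], [0.028, -1.0, 0.001], [-0.003, -0.002, -1.0]]
wrist_force: [-0.3, -0.4, -0.4]
grip_width: 1.002
```

Run:
```python
from h import *
plan((.475,-.196,.003),1.7)
c=cams.get_calibration('wrist');im=snap('wrist','w5')
print(proj(c,[[.4739,-.1539,.026],[.475,-.196,.026]]))
im=snap('top','t5')
```

```text
turn [-0.1  0.2 -0.1] shift cm [ 0.36  0.14 11.96] dist 12.0 t 8.75
[[285.19189948 148.3703753 ]
 [284.69884315 209.20190642]]
```

View pics/w5.png

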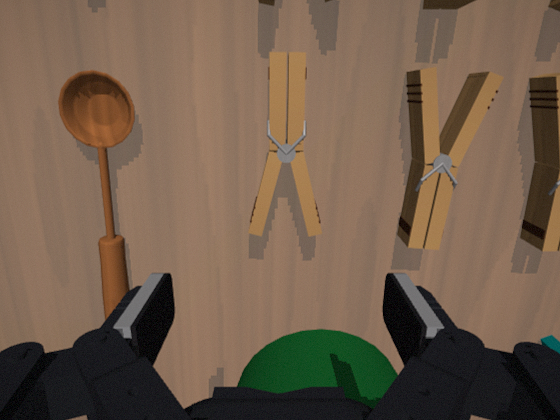

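View pics/t5.png

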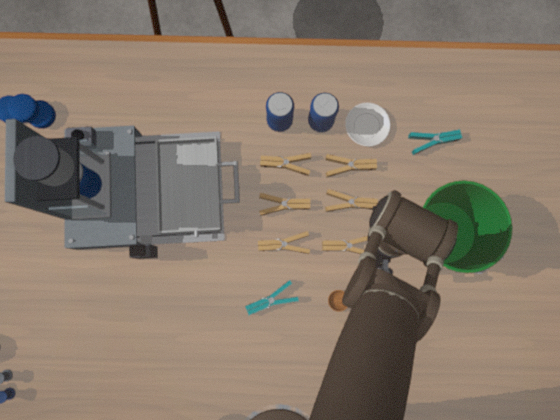

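{"fn": "drive_tool", "kwargs": {
  "series": "0 0 0 0.35 0.1 5 1;0 0 0 0.35 0.1 9 1;0 0 0 0.35 0.1 11 1;0 0 0 0.35 0.1 11.8 0.4;0 0 0 0.35 0.1 11.8 0.2;0 0 0 0.35 0.1 11.8 0.1",
  "squeeze": 20
}}

```text
time: 9.6
ee_pos: [0.4778, -0.1964, 0.0073]
tcp_rot: [[1.0, 0.03, 0.002], [0.03, -1.0, -0.001], [0.002, 0.001, -1.0]]
wrist_force: [-0.8, -0.6, -0.1]
grip_width: 0.55
```

{"fn": "drive_tool", "kwargs": {
  "series": "0 0 0 0 0 0 -0.1;0 0 0 0 0 0 -0.1;0 0 0 0 0 0 -0.1"
}}

```text
time: 9.98
ee_pos: [0.4781, -0.1965, 0.0073]
tcp_rot: [[1.0, 0.03, 0.003], [0.03, -1.0, -0.001], [0.003, 0.001, -1.0]]
wrist_force: [0.7, 0.0, 2.9]
grip_width: 0.45
```

{"fn": "drive_tool", "kwargs": {
  "series": "0 0 0 0 0 0 -0.2;0 0 0 0 0 0 -0.2;0 0 0 0 0 0 -0.2"
}}

```text
time: 10.35
ee_pos: [0.4775, -0.1962, 0.0064]
tcp_rot: [[1.0, 0.03, 0.001], [0.03, -1.0, -0.001], [0.001, 0.001, -1.0]]
wrist_force: [1.4, -0.2, 2.8]
grip_width: 0.396
```

{"fn": "drive_tool", "kwargs": {
  "series": "0 0 0 0 0 0 -1"
}}

```text
time: 10.48
ee_pos: [0.4771, -0.1961, 0.0066]
tcp_rot: [[1.0, 0.03, 0.0], [0.03, -1.0, -0.0], [-0.0, 0.0, -1.0]]
wrist_force: [1.4, -0.9, 6.2]
grip_width: 0.282
```

{"fn": "drive_tool", "kwargs": {
  "series": "0 0 0 0 0 0 -1;0 0 0 0 0 0 -1"
}}

```text
time: 10.72
ee_pos: [0.4771, -0.1961, 0.0066]
tcp_rot: [[1.0, 0.03, 0.0], [0.03, -1.0, -0.0], [0.0, 0.0, -1.0]]
wrist_force: [0.5, 0.3, 6.4]
grip_width: 0.284
```

Run:
```python
from h import *
print(manip.get_obs()['grip_width'],manip.get_obs()['effort'])
im=snap('wrist','w6')
```

```text
0.2839772317908177 [ 1.16184975e-01 -3.39537156e+01 -1.55907226e+01  5.21695241e-02
  2.27516606e-01  1.28260336e-02]
```

View pics/w6.png

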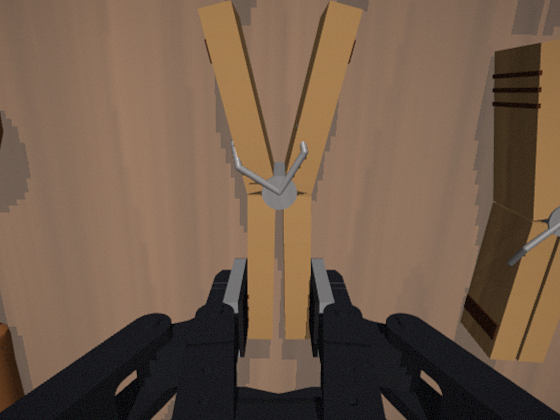

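{"fn": "drive_tool", "kwargs": {
  "series": "0 0 0 0 0 0 0.2;0 0 0 0 0 0 0.2;0 0 0 0 -1 0 0.2;0 0 0 0 -2.2 0 0;0 0 0 0 -2.2 0 -1;0 0 0 0 -2.2 0 -1;0 0 0 0 -2.2 0 -1;0 0 0 0 -2.2 0 -1",
  "squeeze": 20
}}

```text
time: 11.78
ee_pos: [0.4768, -0.1735, 0.0069]
tcp_rot: [[1.0, 0.03, 0.001], [0.03, -1.0, 0.001], [0.001, -0.001, -1.0]]
wrist_force: [-0.4, 4.0, 5.8]
grip_width: 0.273
```

Run:
```python
from h import *
im=snap('wrist','w7')
```

```text
(no output)
```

View pics/w7.png

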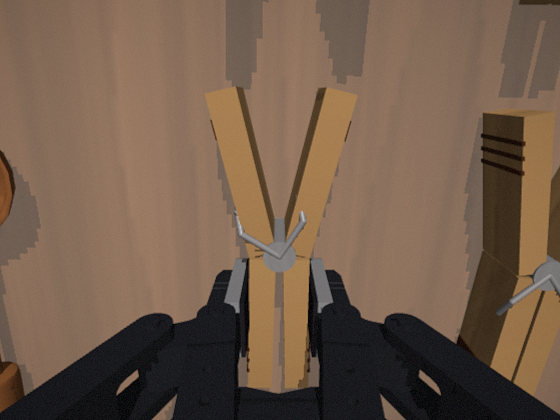

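```bash
python3 h.py .475 -.0227 .006 4.3
```

```text
turn [-0.  -0.  -2.6] shift cm [  0.27 -15.08   0.1 ] dist 15.1 t 11.82
```

{"fn": "drive_tool", "kwargs": {
  "series": "0 0 0 0 0 0 0.5;0 0 0 0 0 -1 0.7;0 0 0 0 0 -6 0.7;0 0 -2.6 0.2 -6 -7 0.7;0 0 -2.6 0.2 -12 -7 0.7;0 0 -2.6 0.2 -15.1 -5 0.7;0 0 -2.6 0.2 -15.1 -1 0.7;0 0 -2.6 0.2 -15.1 0 0.5;0 0 -2.6 0.2 -15.1 0 0"
}}

```text
time: 12.95
ee_pos: [0.4733, -0.0233, 0.0061]
tcp_rot: [[0.997, 0.075, -0.001], [0.075, -0.997, 0.0], [-0.001, -0.0, -1.0]]
wrist_force: [0.4, -1.0, -0.1]
grip_width: 0.551
```

{"fn": "drive_tool", "kwargs": {
  "series": "0 0 0 0 0 0 -1;0 0 0 0 0 0 -1;0 0 0 0 0 0 -1;0 0 0 0 0 0 -1",
  "squeeze": 20
}}

```text
time: 13.45
ee_pos: [0.4758, -0.0238, 0.008]
tcp_rot: [[0.997, 0.075, 0.004], [0.075, -0.997, -0.001], [0.004, 0.001, -1.0]]
wrist_force: [-0.4, -2.0, 5.8]
grip_width: 0.329
```

Run:
```python
from h import *
im=snap('wrist','w8')
```

```text
(no output)
```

View pics/w8.png

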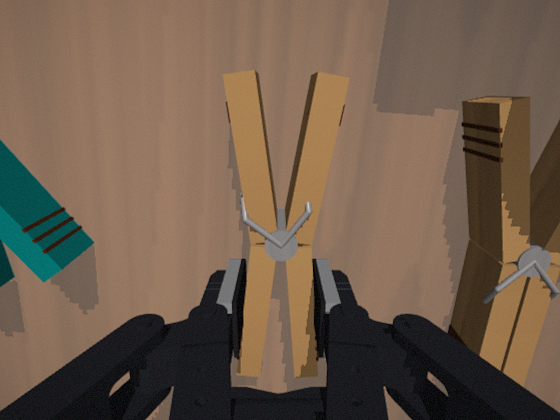

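Run:
```python
from h import *
c=cams.get_calibration('top')
im=cv2.imread('pics/t5.png'); cv2.imwrite('pics/t5c.png',cv2.resize(im[125:250,130:245],None,fx=6,fy=6,interpolation=cv2.INTER_CUBIC))
print((proj(c,[[.6074,.2257,.01]])-[130,125]+.5)*6)
```

```text
[[366.1039207  371.00577631]]
```

View pics/t5c.png

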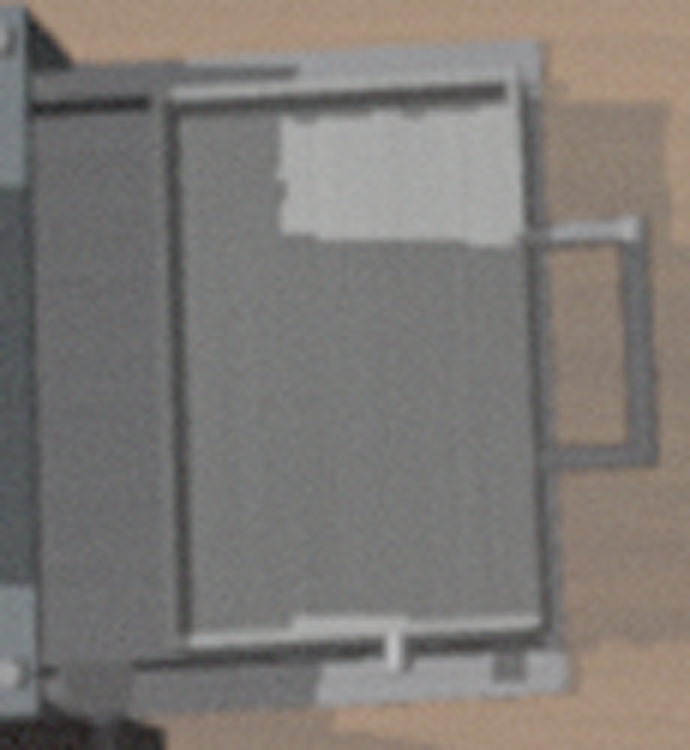

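{"fn": "drive_tool", "kwargs": {
  "series": "0 0 0 0 0 0 -1;0 0 0 0 0 0 -1;0 0 0 0 0 -4 -1;0 0 0 0 0 -8 -1;0 0 0 0 0 -8 -1",
  "squeeze": 35
}}

```text
time: 14.12
ee_pos: [0.4769, -0.0235, 0.0897]
tcp_rot: [[0.997, 0.075, 0.008], [0.075, -0.997, -0.001], [0.008, 0.002, -1.0]]
wrist_force: [0.8, -0.3, -1.0]
grip_width: 0.267
```

Run:
```python
from h import *
plan((.5454,.1985,.019),4.5)
im=snap('wrist','w9')
```

```text
turn [ 0.1 -0.5 -0.2] shift cm [  8.44 -21.63   7.11] dist 24.3 t 14.12
```

View pics/w9.png

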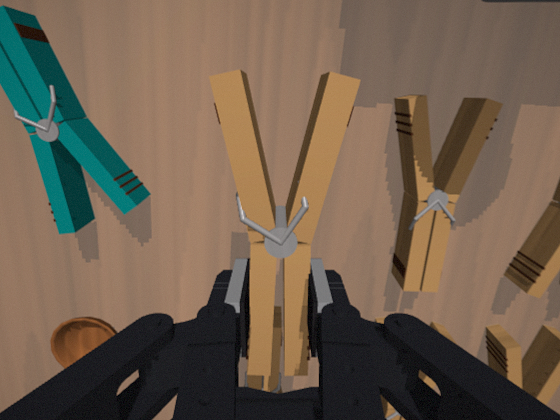

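{"fn": "drive_tool", "kwargs": {
  "series": "0 0 0 2 -5 0 -1;0 0 0 4 -10 0 -1;0 0 0 6 -15.5 0 -1;0 0 0 8.4 -21.6 0 -1;0 0 0 8.4 -21.6 0 -1;0 0 0 8.4 -21.6 3 -1;0 0 0 8.4 -21.6 6 -1;0 0 0 8.4 -21.6 7.1 -1;0 0 0 8.4 -21.6 7.1 -1"
}}

```text
time: 15.3
ee_pos: [0.5389, 0.1976, 0.016]
tcp_rot: [[0.997, 0.074, -0.006], [0.074, -0.997, -0.001], [-0.006, 0.001, -1.0]]
wrist_force: [-6.3, -1.3, 12.9]
grip_width: 0.267
```

Run:
```python
from h import *
plan((.5454,.1985,.019),4.5)
im=snap('wrist','w10')
```

```text
turn [ 0.   0.4 -0.2] shift cm [ 0.65 -0.05 -0.3 ] dist 0.7 t 15.3
```

View pics/w10.png

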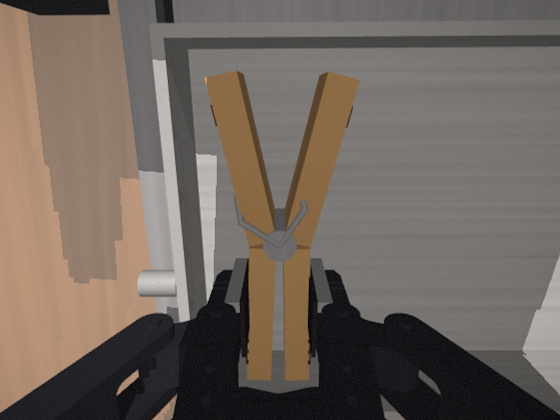

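{"fn": "drive_tool", "kwargs": {
  "series": "0 0 0 0.6 -0.1 -0.2 -1;0 0 0 0.6 -0.1 -0.2 -0.1;0 0 0 0.6 -0.1 -0.2 0;0 0 0 0.6 -0.1 -0.2 0.05;0 0 0 0.6 -0.1 -4 0.05;0 0 0 0.6 -0.1 -9 0.05;0 0 0 0.6 -0.1 -12 0.05;0 0 0 0.6 -0.1 -12 0.05"
}}

```text
time: 16.35
ee_pos: [0.5495, 0.201, 0.1385]
tcp_rot: [[0.997, 0.076, 0.007], [0.076, -0.997, 0.002], [0.007, -0.001, -1.0]]
wrist_force: [0.6, -0.2, 0.1]
grip_width: 0.526
```

Run:
```python
from h import *
im=snap('wrist','w11');im=snap('top','t11')
```

```text
(no output)
```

View pics/w11.png

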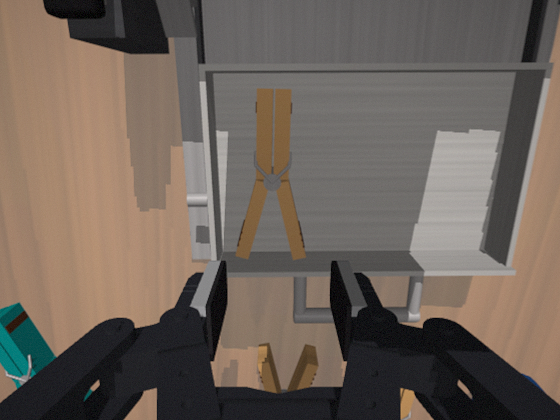

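View pics/t11.png

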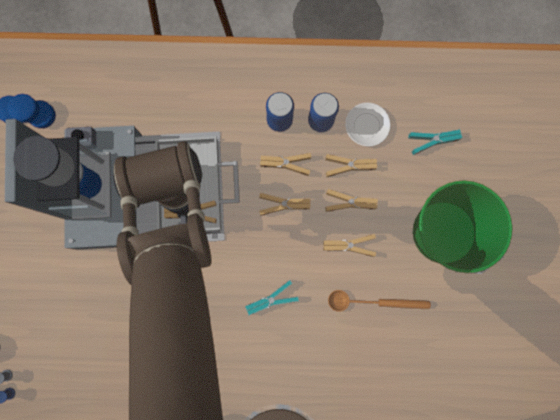

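```bash
python3 h.py .670 -.0236 .006 -0.5
```

```text
turn [0.  0.  4.8] shift cm [10.64 23.24 12.86] dist 28.6 t 16.45
```

{"fn": "drive_tool", "kwargs": {
  "series": "0 0 4.8 5 12 0 0.7;0 0 4.8 10.6 23.2 2 0.7;0 0 4.8 10.6 23.2 2 0.7;0 0 4.8 10.6 23.2 2 0.7;0 0 4.8 10.6 23.2 2 0.7;0 0 4.8 10.6 23.2 6 0.7;0 0 4.8 10.6 23.2 10 0.7;0 0 4.8 10.6 23.2 12 0.7;0 0 4.8 10.6 23.2 12.8 0.5;0 0 4.8 10.6 23.2 12.8 0",
  "squeeze": 20
}}

```text
time: 17.7
ee_pos: [0.6704, -0.0227, 0.0073]
tcp_rot: [[1.0, -0.008, -0.0], [-0.008, -1.0, 0.0], [-0.0, -0.0, -1.0]]
wrist_force: [-0.2, 0.4, 0.3]
grip_width: 0.554
```

{"fn": "drive_tool", "kwargs": {
  "series": "0 0 0 0 0 0 -1;0 0 0 0 0 0 -1;0 0 0 0 0 0 -1;0 0 0 0 0 0 -1",
  "squeeze": 20
}}

```text
time: 18.2
ee_pos: [0.6722, -0.0232, 0.0095]
tcp_rot: [[1.0, -0.008, 0.004], [-0.008, -1.0, -0.0], [0.004, 0.0, -1.0]]
wrist_force: [-0.7, 0.5, 6.2]
grip_width: 0.334
```

Run:
```python
from h import *
im=snap('wrist','w12')
```

```text
(no output)
```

View pics/w12.png

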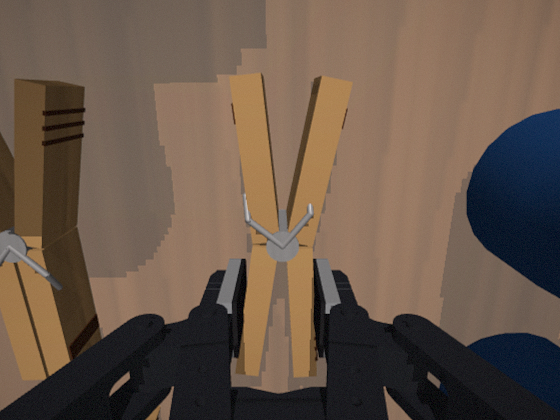

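{"fn": "drive_tool", "kwargs": {
  "series": "0 0 0 0 0 0 -1;0 0 0 0 0 0 -1;0 0 0 0 0 -4 -1;0 0 0 0 0 -8 -1;0 0 0 0 0 -8 -1",
  "squeeze": 35
}}

```text
time: 18.88
ee_pos: [0.6736, -0.0235, 0.0917]
tcp_rot: [[1.0, -0.008, 0.008], [-0.008, -1.0, -0.001], [0.008, 0.001, -1.0]]
wrist_force: [0.0, -0.5, -0.8]
grip_width: 0.268
```

```bash
python3 h.py .669 .2075 .0195 4.5
```

```text
turn [ 0.1 -0.5 -5. ] shift cm [ -0.71 -23.1    7.2 ] dist 24.2 t 18.88
```

{"fn": "drive_tool", "kwargs": {
  "series": "0 0 -5 0 -6 0 -1;0 0 -5 0 -12 0 -1;0 0 -5 -0.5 -18 0 -1;0 0 -5 -0.5 -23 0 -1;0 0 -5 -0.5 -23 0 -1;0 0 -5 -0.5 -23 3 -1;0 0 -5 -0.5 -23 6 -1;0 0 -5 -0.5 -23 7 -1;0 0 -5 -0.5 -23 7 -1"
}}

```text
time: 20.0
ee_pos: [0.6662, 0.2057, 0.0191]
tcp_rot: [[0.997, 0.078, -0.004], [0.078, -0.997, -0.001], [-0.004, 0.001, -1.0]]
wrist_force: [-4.8, -0.5, 12.3]
grip_width: 0.267
```

Run:
```python
from h import *
plan((.669,.2075,.0195),4.5)
im=snap('wrist','w13')
```

```text
turn [ 0.   0.2 -0. ] shift cm [ 0.3  -0.16 -0.04] dist 0.3 t 20.0
```

View pics/w13.png

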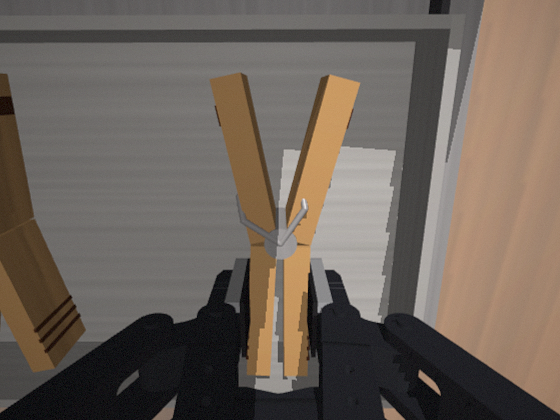

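{"fn": "drive_tool", "kwargs": {
  "series": "0 0 0 0.3 0 -0.1 -1;0 0 0 0.3 0 -0.1 -0.1;0 0 0 0.3 0 -0.1 0;0 0 0 0.3 0 -0.1 0.05;0 0 0 0.3 0 -4 0.05;0 0 0 0.3 0 -9 0.05;0 0 0 0.3 0 -11 0.05;0 0 0 0.3 0 -11 0.05"
}}

```text
time: 21.05
ee_pos: [0.6715, 0.2075, 0.1292]
tcp_rot: [[0.997, 0.079, 0.004], [0.079, -0.997, 0.001], [0.004, -0.001, -1.0]]
wrist_force: [-0.3, -0.3, -0.2]
grip_width: 0.525
```

Run:
```python
from h import *
im=snap('wrist','w14');im=snap('top','t14')
cv2.imwrite('pics/t14c.png',cv2.resize(im[140:265,240:390],None,fx=5,fy=5,interpolation=cv2.INTER_CUBIC))
```

```text
(no output)
```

View pics/w14.png

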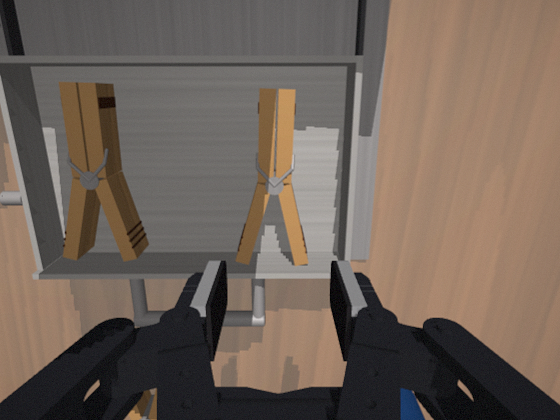

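View pics/t14c.png

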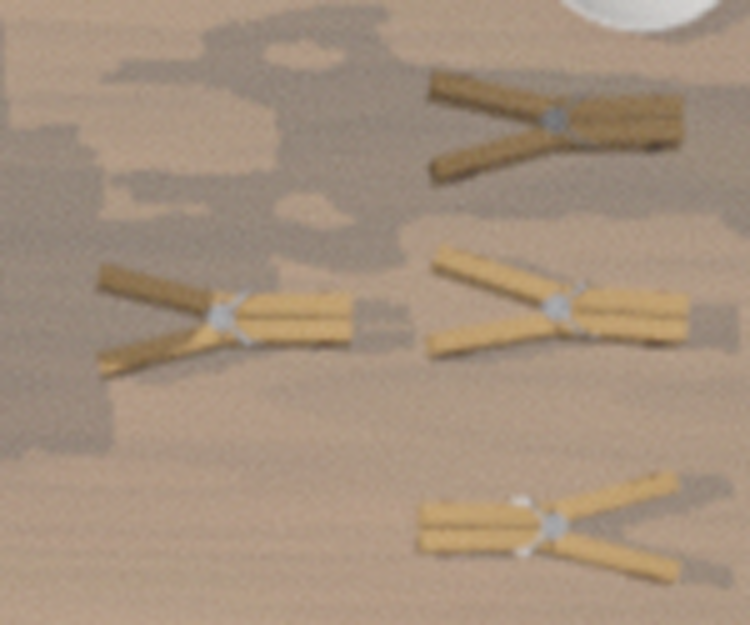

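```bash
python3 h.py .570 .0222 .006 -0.5
```

```text
turn [0.  0.2 5. ] shift cm [-11.27  17.62  11.98] dist 24.1 t 21.15
```

{"fn": "drive_tool", "kwargs": {
  "series": "0 0 5 -4 6 0 0.7;0 0 5 -11.3 17.6 2 0.7;0 0 5 -11.3 17.6 2 0.7;0 0 5 -11.3 17.6 2 0.7;0 0 5 -11.3 17.6 6 0.7;0 0 5 -11.3 17.6 10 0.7;0 0 5 -11.3 17.6 12 0.5;0 0 5 -11.3 17.6 12 0",
  "squeeze": 20
}}

```text
time: 22.15
ee_pos: [0.5694, 0.0233, 0.0049]
tcp_rot: [[1.0, -0.008, -0.005], [-0.008, -1.0, 0.0], [-0.005, -0.0, -1.0]]
wrist_force: [-0.2, -0.9, -0.0]
grip_width: 0.553
```

{"fn": "drive_tool", "kwargs": {
  "series": "0 0 0 0 0 0 -1;0 0 0 0 0 0 -1;0 0 0 0 0 0 -1;0 0 0 0 0 0 -1",
  "squeeze": 20
}}

```text
time: 22.65
ee_pos: [0.5718, 0.0228, 0.0079]
tcp_rot: [[1.0, -0.008, 0.001], [-0.008, -1.0, -0.0], [0.001, 0.0, -1.0]]
wrist_force: [-0.5, 0.8, -1.2]
grip_width: 0.3
```

Run:
```python
from h import *
im=snap('wrist','w15')
```

```text
(no output)
```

View pics/w15.png

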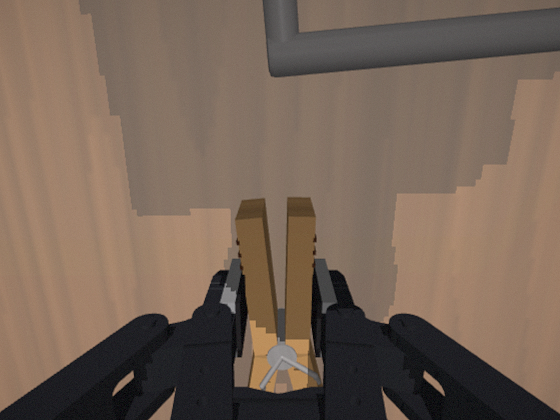

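{"fn": "drive_tool", "kwargs": {
  "series": "0 0 0 0 0 0 -1;0 0 0 0 0 0 -1;0 0 0 0 0 0 -1",
  "squeeze": 40
}}

```text
time: 23.08
ee_pos: [0.5723, 0.0228, 0.008]
tcp_rot: [[1.0, -0.008, 0.002], [-0.008, -1.0, -0.0], [0.002, 0.0, -1.0]]
wrist_force: [-0.0, 0.3, 4.5]
grip_width: 0.271
```

Run:
```python
from h import *
im=snap('wrist','w16')
```

```text
(no output)
```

View pics/w16.png

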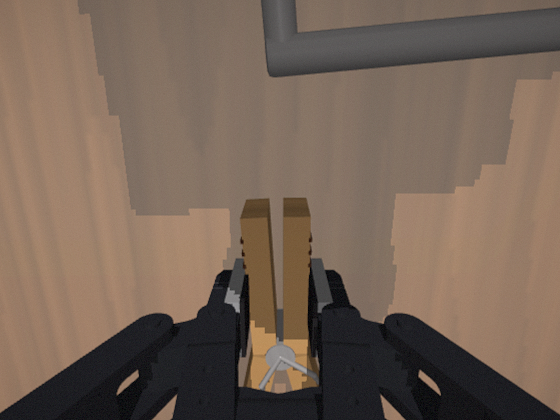

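```bash
python3 h.py .605 .2525 .0195 4.5
```

```text
turn [ 0.  -0.1 -5. ] shift cm [  3.08 -23.    -1.14] dist 23.2 t 23.12
```

{"fn": "drive_tool", "kwargs": {
  "series": "0 0 0 0 0 -4 -1;0 0 0 0 0 -8 -1;0 0 -5 0.5 -4 -9 -1;0 0 -5 1 -9 -9 -1;0 0 -5 2 -15 -9 -1;0 0 -5 3.2 -23 -9 -1;0 0 -5 3.2 -23 -9 -1;0 0 -5 3.2 -23 -9 -1;0 0 -5 3.2 -23 -5 -1;0 0 -5 3.2 -23 -3 -1"
}}

```text
time: 24.38
ee_pos: [0.603, 0.2496, 0.0346]
tcp_rot: [[0.997, 0.077, -0.005], [0.077, -0.997, -0.002], [-0.005, 0.002, -1.0]]
wrist_force: [-0.8, -0.5, -1.0]
grip_width: 0.27
```

Run:
```python
from h import *
plan((.605,.2525,.0195),4.5)
im=snap('wrist','w17')
```

```text
turn [ 0.1  0.3 -0.1] shift cm [ 0.23 -0.27  1.5 ] dist 1.5 t 24.38
```

View pics/w17.png

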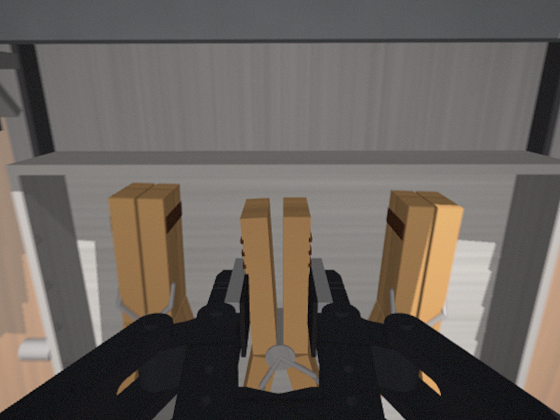

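{"fn": "drive_tool", "kwargs": {
  "series": "0 0 0 0.2 -0.3 0.5 -1;0 0 0 0.2 -0.3 1.2 -1;0 0 0 0.2 -0.3 1.5 -1;0 0 0 0.2 -0.3 1.5 -1;0 0 0 0.2 -0.3 1.5 -0.1;0 0 0 0.2 -0.3 1.5 0;0 0 0 0.2 -0.3 1.5 0.05;0 0 0 0.2 -0.3 -3 0.05;0 0 0 0.2 -0.3 -8 0.05;0 0 0 0.2 -0.3 -10 0.05"
}}

```text
time: 25.68
ee_pos: [0.6095, 0.2565, 0.1415]
tcp_rot: [[0.997, 0.079, 0.007], [0.079, -0.997, 0.002], [0.007, -0.002, -1.0]]
wrist_force: [-0.5, -0.1, 0.2]
grip_width: 0.523
```

```bash
python3 h.py .474 -.173 .006 1.7
python3 - <<'E'
from h import *
im=snap('wrist','w18'); snap('top','t18')
E
```

```text
turn [-0.1 -0.4  2.8] shift cm [-16.99  41.77  13.37] dist 47.0 t 25.68
```

View pics/w18.png

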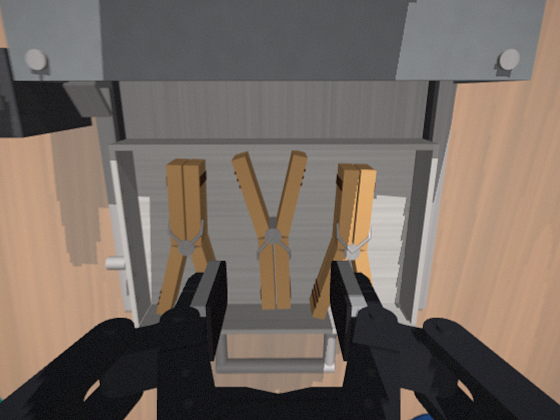

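View pics/t18.png

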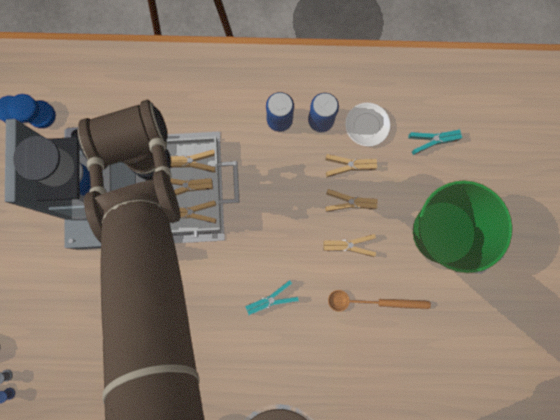

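Run:
```python
from h import *
im=cv2.imread('pics/t18.png');c=cams.get_calibration('top')
cv2.imwrite('pics/t18c.png',cv2.resize(im[145:265,315:390],None,fx=6,fy=6,interpolation=cv2.INTER_CUBIC))
hsv=cv2.cvtColor(im,cv2.COLOR_BGR2HSV)
m=cv2.inRange(hsv,(10,85,60),(25,255,255)); m[:, :315]=0;m[:,390:]=0;m[265:]=0;m[:140]=0
n,l,st,ce=cv2.connectedComponentsWithStats(m)
for i in range(1,n):
    if st[i,4]>20: print(st[i],ce[i])
```

```text
[326 154  30  23 285] [338.05263158 164.54736842]
[354 159  23  11 225] [365.71555556 163.82666667]
[327 189  27  12 126] [338.51587302 194.76984127]
[354 198  23  11 211] [366.06161137 202.72037915]
[325 203  29   8 128] [338.4453125 206.5703125]
[348 234  28  10 114] [362.6754386  238.64912281]
[323 240  25  11 224] [333.95982143 245.15178571]
[348 247  28  10 128] [362.2734375 251.109375 ]
```

View pics/t18c.png

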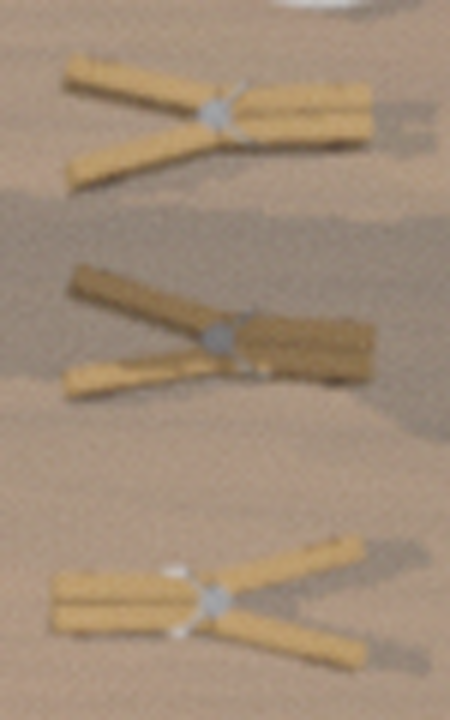

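Run:
```python
from h import *
c=cams.get_calibration('top')
for k,a,b in [('P6',(214,602),(53,602)),('P4',(217,339),(373,350)),('P2',(213,115),(372,112))]:
    f=lambda p:onplane(c,(315+(p[0]+.5)/6-.5,145+(p[1]+.5)/6-.5),.026)
    a,b=f(a),f(b);d=(b-a)/np.linalg.norm(b-a);print(k,a,np.linalg.norm(b-a),np.degrees(np.arctan2(d[1],d[0])),'grip',a-.022*d,a-.035*d)
```

```text
P6 [ 0.47372247 -0.15679779  0.026     ] 0.06280101085762815 91.25630417369659 grip [ 0.47420482 -0.1787925   0.026     ] [ 0.47448984 -0.19178937  0.026     ]
P4 [ 0.57752414 -0.15774847  0.026     ] 0.061627231321224794 -92.81603728745776 grip [ 0.57860498 -0.13577504  0.026     ] [ 0.57924367 -0.12279074  0.026     ]
P2 [ 0.66783858 -0.15596272  0.026     ] 0.06345979804082517 -87.61730611460833 grip [ 0.66692395 -0.13398174  0.026     ] [ 0.66638349 -0.12099298  0.026     ]
```

```bash
python3 h.py .475 -.179 .006 1.3
```

```text
turn [-0.1 -0.4  3.2] shift cm [-16.91  42.37  13.3 ] dist 47.5 t 25.77
```

{"fn": "drive_tool", "kwargs": {
  "series": "0 0 3.2 -2.5 6 -1 0.7;0 0 3.2 -16.9 42.4 2 0.7;0 0 3.2 -16.9 42.4 2 0.7;0 0 3.2 -16.9 42.4 2 0.7;0 0 3.2 -16.9 42.4 2 0.7;0 0 3.2 -16.9 42.4 2 0.7;0 0 3.2 -16.9 42.4 2 0.7;0 0 3.2 -16.9 42.4 2 0.7;0 0 3.2 -16.9 42.4 2 0.7;0 0 3.2 -16.9 42.4 7 0.7",
  "squeeze": 20
}}

```text
time: 27.02
ee_pos: [0.4757, -0.1817, 0.0693]
tcp_rot: [[1.0, 0.023, 0.008], [0.023, -1.0, -0.003], [0.008, 0.004, -1.0]]
wrist_force: [0.4, 0.1, 0.0]
grip_width: 0.849
```

```bash
python3 h.py .475 -.179 .006 1.3
```

```text
turn [ 0.2 -0.5  0. ] shift cm [-0.12 -0.29  6.32] dist 6.3 t 27.02
```

{"fn": "drive_tool", "kwargs": {
  "series": "0 0 0 0 0 4 0.7;0 0 0 -0.1 -0.2 6.2 0.7;0 0 0 -0.1 -0.2 6.2 0.3;0 0 0 -0.1 -0.2 6.2 -1;0 0 0 -0.1 -0.2 6.2 -1;0 0 0 -0.1 -0.2 6.2 -1;0 0 0 -0.1 -0.2 6.2 -1",
  "squeeze": 20
}}

```text
time: 27.9
ee_pos: [0.4729, -0.1789, 0.0069]
tcp_rot: [[1.0, 0.023, 0.004], [0.023, -1.0, -0.001], [0.004, 0.001, -1.0]]
wrist_force: [1.8, 0.7, 5.6]
grip_width: 0.275
```

{"fn": "drive_tool", "kwargs": {
  "series": "0 0 0 0 0 0 -1;0 0 0 0 0 0 -1;0 0 0 0 0 0 -1",
  "squeeze": 40
}}

```text
time: 28.28
ee_pos: [0.4731, -0.179, 0.007]
tcp_rot: [[1.0, 0.023, 0.004], [0.023, -1.0, -0.001], [0.004, 0.001, -1.0]]
wrist_force: [2.2, 1.4, 6.5]
grip_width: 0.263
```

Run:
```python
from h import *
c=cams.get_calibration('top'); im=cv2.imread('pics/t18.png')
hsv=cv2.cvtColor(im,cv2.COLOR_BGR2HSV); m=cv2.inRange(hsv,(45,100,30),(75,255,255)); m[:,:400]=0
p=np.argwhere(m)[:,::-1]; 
# rim: topmost, bottom, right-most pixels at z=.15
print(p.min(0),p.max(0)); r=p.max(0)[0];t,b=p[:,1].min(),p[:,1].max()
row=p[p[:,0]==r][:,1].mean(); col=p[p[:,1]==t][:,0].mean(); col2=p[p[:,1]==b][:,0].mean()
print(onplane(c,(r,row),.15),onplane(c,(col,t),.15),onplane(c,(col2,b),.15))
im=cv2.imread('pics/scene0.png');hsv=cv2.cvtColor(im,cv2.COLOR_BGR2HSV); m=cv2.inRange(hsv,(45,100,30),(75,255,255));p=np.argwhere(m)[:,::-1];print(p.min(0),p.max(0))
s=cams.get_calibration('scene'); print(onplane(s,(134,180),.15))
snap('wrist','w19')
```

```text
[414 181] [511 271]
[ 0.50555754 -0.4789775   0.15      ] [ 0.60691755 -0.37949533  0.15      ] [ 0.41579595 -0.38638875  0.15      ]
[ 90 150] [172 238]
[ 0.52571711 -0.37331004  0.15      ]
```

View pics/w19.png

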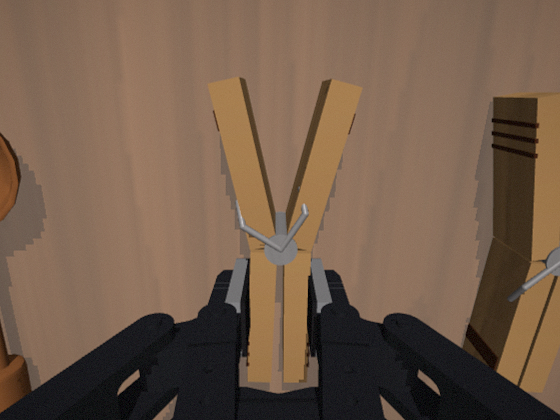

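```bash
python3 h.py .511 -.408 .11 0
```

```text
turn [ 0.1 -0.2  1.3] shift cm [  3.31  22.99 -10.26] dist 25.4 t 28.32
```

{"fn": "drive_tool", "kwargs": {
  "series": "0 0 0 0 0 -5 -1;0 0 0 0 0 -11 -1;0 0 0 0 1 -17 -1;0 0 0 1 3 -23 -1;0 0 0 2 8 -23 -1;0 0 0 3.3 14 -23 -1;0 0 0 3.3 19 -23 -1;0 0 0 3.3 23 -22 -1;0 0 0 3.3 23 -22 -1;0 0 0 3.3 23 -20 -1"
}}

```text
time: 29.58
ee_pos: [0.5099, -0.408, 0.2061]
tcp_rot: [[1.0, 0.023, 0.002], [0.023, -1.0, -0.002], [0.002, 0.002, -1.0]]
wrist_force: [0.6, 0.6, -1.0]
grip_width: 0.264
```

Run:
```python
from h import *
plan((.511,-.408,.11),0)
snap('wrist','w20')
```

```text
turn [ 0.1 -0.1  1.3] shift cm [ 0.09 -0.01  9.61] dist 9.6 t 29.57
```

View pics/w20.png

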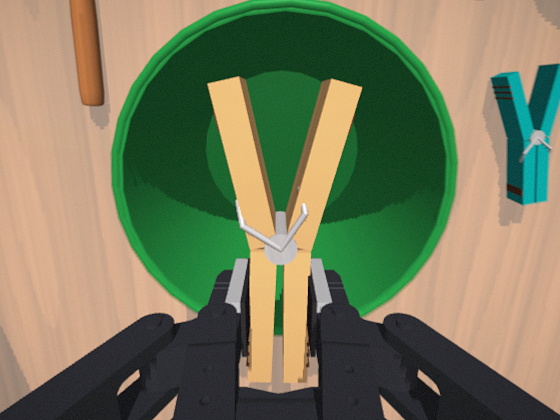

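Run:
```python
from h import *
c=cams.get_calibration('wrist')
for p in [(112,160),(457,160),(284,0)]: print(onplane(c,p,.15))
```

```text
[ 0.4159801  -0.36644675  0.15      ]
[ 0.60209493 -0.36191213  0.15      ]
[ 0.50675573 -0.28750104  0.15      ]
```

{"fn": "drive_tool", "kwargs": {
  "series": "0 0 0 0 0 4 -1;0 0 0 0 0 8 -1;0 0 0 0 0 9.5 -1;0 0 0 0 0 9.5 0;0 0 0 0 0 9.5 0.2;0 0 0 0 0 9.5 0.2;0 0 0 0 0 5 0.2;0 0 0 0 0 0 0.2;0 0 0 0 0 -4 0.2;0 0 0 0 0 -4 0.2"
}}

```text
time: 30.88
ee_pos: [0.5121, -0.4102, 0.2524]
tcp_rot: [[1.0, 0.023, 0.009], [0.023, -1.0, -0.009], [0.009, 0.009, -1.0]]
wrist_force: [-0.2, 0.1, 0.1]
grip_width: 0.602
```

Run:
```python
from h import *
snap('wrist','w21'); snap('top','t21')
plan((.579,-.135,.006),-2.8)
```

```text
turn [ 0.1 -0.1  4.1] shift cm [  7.53 -27.15  24.02] dist 37.0 t 30.98
```

View pics/w21.png

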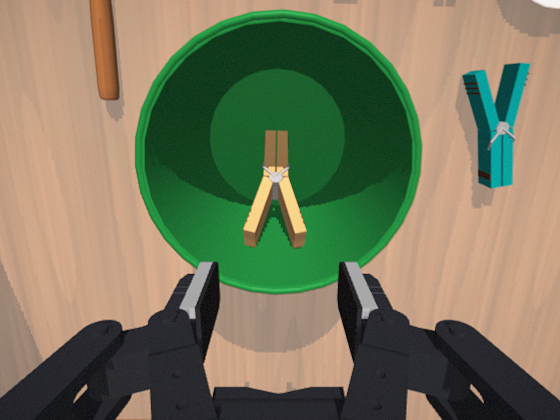

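View pics/t21.png

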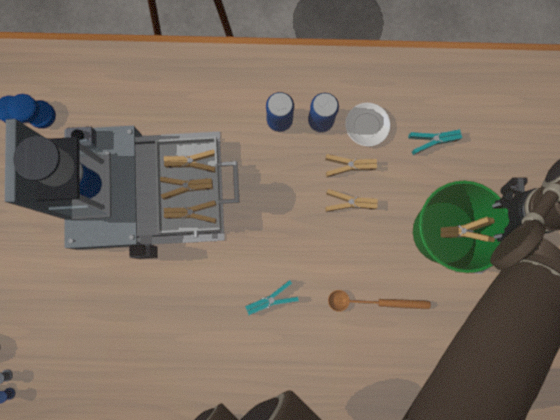

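{"fn": "drive_tool", "kwargs": {
  "series": "0 0 4 1.5 -5 2 0.7;0 0 4 3 -10 5 0.7;0 0 4 7.5 -27.2 10 0.6;0 0 4 7.5 -27.2 14 0.6;0 0 4 7.5 -27.2 14 0.6;0 0 4 7.5 -27.2 14 0.6;0 0 4 7.5 -27.2 14 0.6;0 0 4 7.5 -27.2 18 0.6;0 0 4 7.5 -27.2 20 0.6;0 0 4 7.5 -27.2 20 0.6",
  "squeeze": 20
}}

```text
time: 32.22
ee_pos: [0.5763, -0.1346, 0.0438]
tcp_rot: [[0.999, -0.048, -0.004], [-0.048, -0.999, 0.001], [-0.004, -0.001, -1.0]]
wrist_force: [-0.4, 0.2, 0.3]
grip_width: 0.801
```

```bash
python3 h.py .579 -.135 .006 -2.8;python3 - <<'E'
from h import *
snap('wrist','w22')
E
```

```text
turn [-0.   0.2  0. ] shift cm [0.29 0.03 3.78] dist 3.8 t 32.23
```

View pics/w22.png

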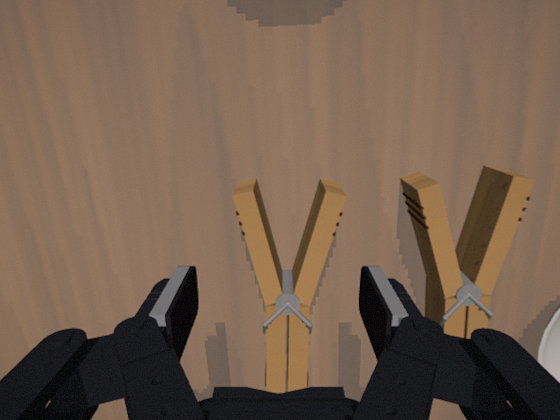

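{"fn": "drive_tool", "kwargs": {
  "series": "0 0 0 0.3 0 0 0.3;0 0 0 0.3 0 2 0.25;0 0 0 0.3 0 3.7 0.25;0 0 0 0.3 0 3.7 0.25;0 0 0 0.3 0 3.7 -1;0 0 0 0.3 0 3.7 -1;0 0 0 0.3 0 3.7 -1;0 0 0 0.3 0 3.7 -1",
  "squeeze": 20
}}

```text
time: 33.28
ee_pos: [0.5819, -0.1342, 0.0091]
tcp_rot: [[0.999, -0.047, 0.002], [-0.047, -0.999, -0.001], [0.002, 0.0, -1.0]]
wrist_force: [0.5, 0.0, 3.8]
grip_width: 0.274
```

{"fn": "drive_tool", "kwargs": {
  "series": "0 0 0 0 0 0 -1;0 0 0 0 0 0 -1;0 0 0 0 0 0 -1",
  "squeeze": 40
}}

```text
time: 33.65
ee_pos: [0.5819, -0.1342, 0.0092]
tcp_rot: [[0.999, -0.047, 0.002], [-0.047, -0.999, -0.0], [0.002, 0.0, -1.0]]
wrist_force: [0.0, 0.8, 5.7]
grip_width: 0.262
```

```bash
python3 h.py .512 -.36 .11 -2.8;python3 - <<'E'
from h import *
snap('wrist','w23')
E
```

```text
turn [ 0.  -0.1  0.1] shift cm [ -5.91  22.88 -10.08] dist 25.7 t 33.65
```

View pics/w23.png

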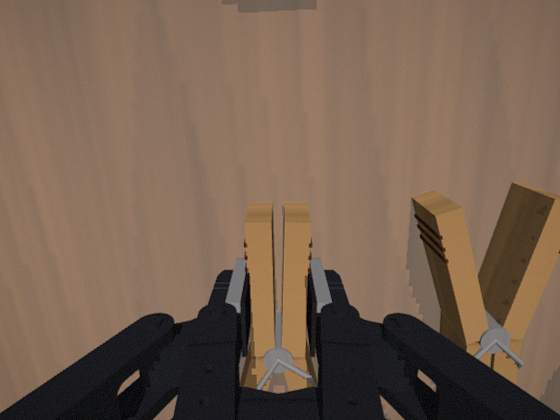

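{"fn": "drive_tool", "kwargs": {
  "series": "0 0 0 0 0 -5 -1;0 0 0 0 0 -11 -1;0 0 0 0 1 -17 -1;0 0 0 -1 3 -23 -1;0 0 0 -3 8 -23 -1;0 0 0 -5 14 -23 -1;0 0 0 -5.8 19 -23 -1;0 0 0 -5.8 23 -22 -1;0 0 0 -5.8 23 -22 -1;0 0 0 -5.8 23 -20 -1"
}}

```text
time: 34.95
ee_pos: [0.513, -0.3614, 0.2086]
tcp_rot: [[0.999, -0.047, 0.002], [-0.047, -0.999, -0.001], [0.002, 0.001, -1.0]]
wrist_force: [0.2, -0.6, 0.2]
grip_width: 0.262
```

```bash
python3 h.py .512 -.36 .115 -2.8;python3 - <<'E'
from h import *
snap('wrist','w24')
E
```

```text
turn [ 0.1 -0.1  0.1] shift cm [-0.13 -0.14  9.36] dist 9.4 t 34.95
```

View pics/w24.png

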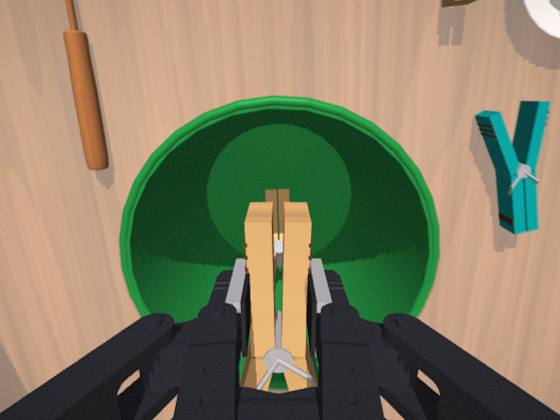

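{"fn": "drive_tool", "kwargs": {
  "series": "0 0 0 -0.1 0 4 -1;0 0 0 -0.1 0 8 -1;0 0 0 -0.1 0 9.3 -1;0 0 0 -0.1 0 9.3 0;0 0 0 -0.1 0 9.3 0.2;0 0 0 -0.1 0 9.3 0.2;0 0 0 -0.1 0 5 0.2;0 0 0 -0.1 0 0 0.2;0 0 0 -0.1 0 -4 0.2;0 0 0 -0.1 0 -4 0.2"
}}

```text
time: 36.25
ee_pos: [0.5141, -0.3634, 0.2549]
tcp_rot: [[0.999, -0.047, 0.009], [-0.047, -0.999, -0.008], [0.01, 0.007, -1.0]]
wrist_force: [-0.2, 0.2, 0.3]
grip_width: 0.6
```

Run:
```python
from h import *
snap('wrist','w25'); im=snap('top','t25')
cv2.imwrite('pics/t25c.png',cv2.resize(im[130:280,310:520],None,fx=3.8,fy=3.8,interpolation=cv2.INTER_CUBIC))
plan((.667,-.134,.006),2.4)
```

```text
turn [ 0.1 -0.1 -5.1] shift cm [ 14.43 -23.46  24.34] dist 36.8 t 36.35
```

View pics/w25.png

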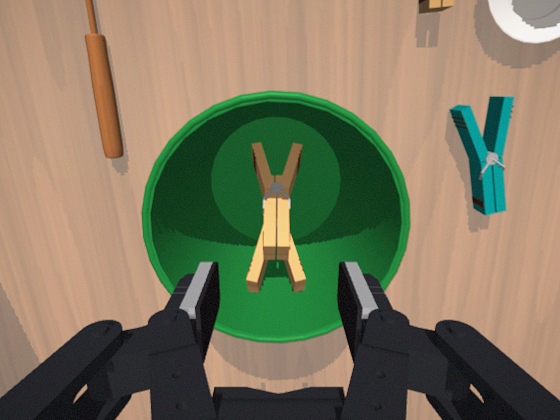

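View pics/t25c.png

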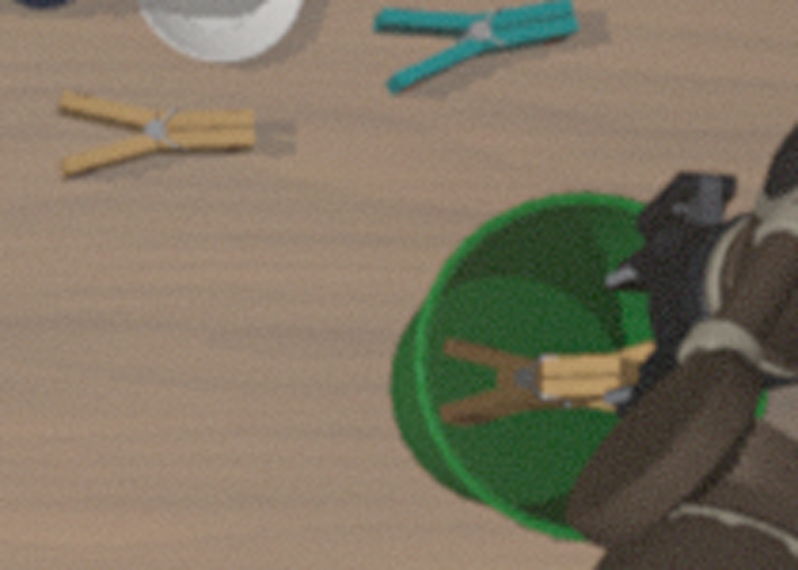

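{"fn": "drive_tool", "kwargs": {
  "series": "0 0 -5 3 -5 1 0.5;0 0 -5 6 -10 4 0.5;0 0 -5 14.4 -23.5 10 0.4;0 0 -5 14.4 -23.5 14 0.4;0 0 -5 14.4 -23.5 14 0.4;0 0 -5 14.4 -23.5 14 0.4;0 0 -5 14.4 -23.5 14 0.4;0 0 -5 14.4 -23.5 18 0.4;0 0 -5 14.4 -23.5 20 0.4;0 0 -5 14.4 -23.5 20 0.4",
  "squeeze": 20
}}

```text
time: 37.6
ee_pos: [0.664, -0.1338, 0.0467]
tcp_rot: [[0.999, 0.039, -0.004], [0.039, -0.999, 0.001], [-0.004, -0.001, -1.0]]
wrist_force: [0.3, 1.3, 0.1]
grip_width: 0.699
```

```bash
python3 h.py .667 -.134 .006 2.4;python3 - <<'E'
from h import *
snap('wrist','w26')
E
```

```text
turn [-0.1  0.2 -0.2] shift cm [0.31 0.04 4.07] dist 4.1 t 37.6
```

View pics/w26.png

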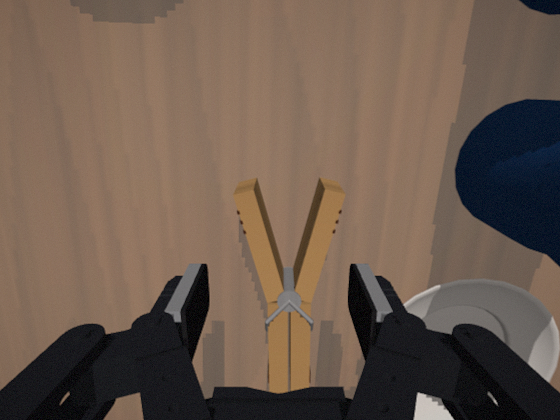

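{"fn": "drive_tool", "kwargs": {
  "series": "0 0 0 0.3 0 0 0.3;0 0 0 0.3 0 2 0.25;0 0 0 0.3 0 4 0.25;0 0 0 0.3 0 4 0.25;0 0 0 0.3 0 4 -1;0 0 0 0.3 0 4 -1;0 0 0 0.3 0 4 -1;0 0 0 0.3 0 4 -1",
  "squeeze": 20
}}

```text
time: 38.65
ee_pos: [0.6693, -0.1329, 0.0086]
tcp_rot: [[0.999, 0.041, 0.0], [0.041, -0.999, -0.0], [0.0, 0.0, -1.0]]
wrist_force: [0.5, 0.2, -0.5]
grip_width: 0.276
```

```bash
python3 h.py .532 -.36 .115 0;python3 - <<'E'
from h import *
snap('wrist','w27')
E
```

```text
turn [ 0.  -0.   2.3] shift cm [-14.64  22.14 -10.65] dist 28.6 t 38.65
```

View pics/w27.png

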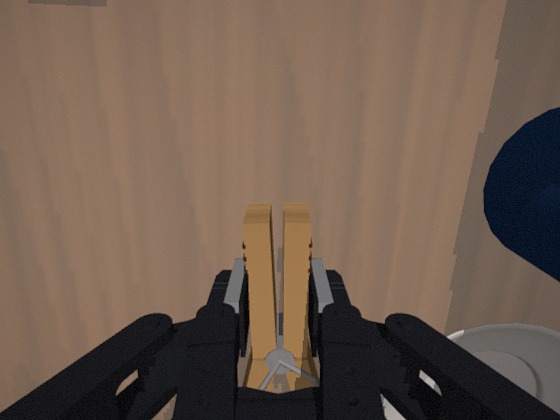

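{"fn": "drive_tool", "kwargs": {
  "series": "0 0 0 0 0 0 -1;0 0 0 0 0 -5 -1;0 0 0 0 0 -11 -1;0 0 0 -1 2 -17 -1;0 0 0 -3 6 -23 -1;0 0 0 -7 11 -23 -1;0 0 0 -11 16 -23 -1;0 0 0 -15 22 -23 -1;0 0 0 -15 22 -22 -1;0 0 0 -15 22 -21 -1",
  "squeeze": 40
}}

```text
time: 39.95
ee_pos: [0.5273, -0.3597, 0.2176]
tcp_rot: [[0.999, 0.038, -0.0], [0.038, -0.999, 0.001], [-0.0, -0.001, -1.0]]
wrist_force: [1.2, 0.7, -1.4]
grip_width: 0.262
```

```bash
python3 h.py .525 -.36 .12 2.4;python3 - <<'E'
from h import *
snap('wrist','w28')
E
```

```text
turn [-0.   0.  -0.2] shift cm [-0.23  0.03  9.76] dist 9.8 t 39.95
```

View pics/w28.png

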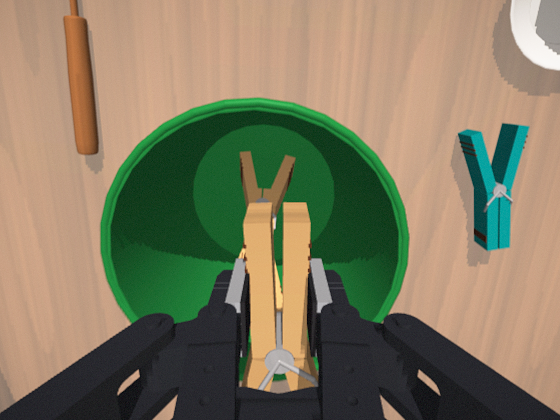

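{"fn": "drive_tool", "kwargs": {
  "series": "0 0 0 -0.1 0 4 -1;0 0 0 -0.1 0 8 -1;0 0 0 -0.1 0 9.5 -1;0 0 0 -0.1 0 9.5 0;0 0 0 -0.1 0 9.5 0.15;0 0 0 -0.1 0 9.5 0.15;0 0 0 -0.1 0 5 0.15;0 0 0 -0.1 0 0 0.15;0 0 0 -0.1 0 -4 0.15;0 0 0 -0.1 0 -4 0.15"
}}

```text
time: 41.25
ee_pos: [0.5299, -0.3612, 0.2651]
tcp_rot: [[0.999, 0.04, 0.01], [0.04, -0.999, -0.008], [0.009, 0.008, -1.0]]
wrist_force: [0.5, -0.8, -0.1]
grip_width: 0.573
```

Run:
```python
from h import *
snap('wrist','w29'); im=snap('top','t29')
plan((.6166,.075,.12),-85.5)
```

```text
turn [-0.  -0.1 87.8] shift cm [ 10.65 -43.03  13.89] dist 46.5 t 41.35
```

View pics/w29.png

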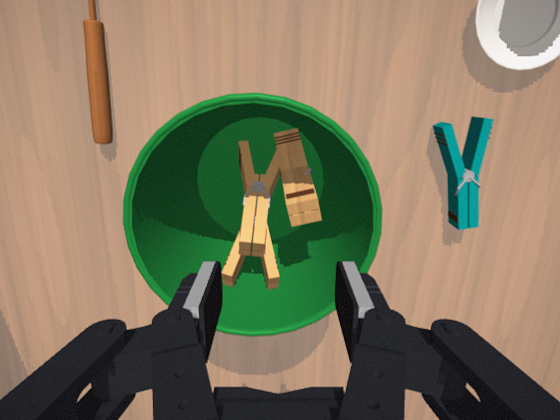

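View pics/t29.png

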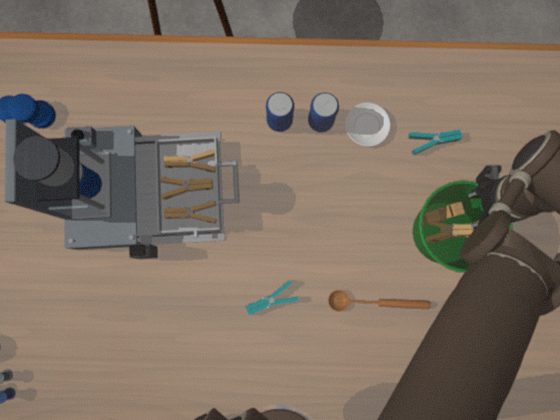

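Run:
```python
from h import *
c=cams.get_calibration('top'); print(onplane(c,(130+641/6-.5,125+343/6-.5),.032))
plan((.6166,.1105,.12),-85.5)
```

```text
[0.61709368 0.11407411 0.032     ]
turn [-0.  -0.1 87.8] shift cm [ 10.8  -46.58  13.89] dist 49.8 t 41.35
```

{"fn": "drive_tool", "kwargs": {
  "series": "0 0 10 1 -5 0 0;0 0 87.5 10.8 -46.6 5 0;0 0 87.5 10.8 -46.6 5 0;0 0 87.5 10.8 -46.6 5 0;0 0 87.5 10.8 -46.6 5 0;0 0 87.5 10.8 -46.6 5 0;0 0 87.5 10.8 -46.6 5 0;0 0 87.5 10.8 -46.6 5 0;0 0 87.5 10.8 -46.6 10 0;0 0 87.5 10.8 -46.6 15 0"
}}

```text
time: 42.6
ee_pos: [0.6151, 0.1132, 0.1055]
tcp_rot: [[0.087, -0.996, -0.002], [-0.996, -0.087, 0.0], [-0.0, 0.002, -1.0]]
wrist_force: [0.9, -0.7, -0.5]
grip_width: 0.5
```

```bash
python3 h.py .617 .1125 .015 -85.5;python3 - <<'E'
from h import *
snap('wrist','w30')
E
```

```text
turn [0.1 0.  0.5] shift cm [ 0.08 -0.2   9.05] dist 9.1 t 42.6
```

View pics/w30.png

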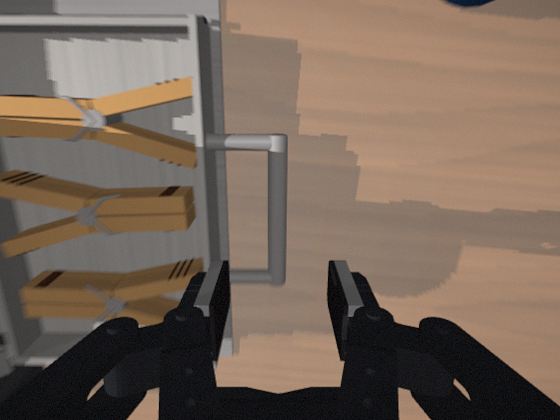

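{"fn": "drive_tool", "kwargs": {
  "series": "0 0 0.5 0.1 -0.2 4 0;0 0 0.5 0.1 -0.2 8 0;0 0 0.5 0.1 -0.2 9 0;0 0 0.5 0.1 -0.2 9 0;0 0 0.5 0.1 -0.2 9 -1;0 0 0.5 0.1 -0.2 9 -1;0 0 0.5 0.1 -0.2 9 -1",
  "squeeze": 50
}}

```text
time: 43.52
ee_pos: [0.6198, 0.1137, 0.0207]
tcp_rot: [[0.074, -0.997, 0.004], [-0.997, -0.074, 0.005], [-0.005, -0.004, -1.0]]
wrist_force: [-1.0, 9.6, 1.4]
grip_width: 0.112
```

{"fn": "drive_tool", "kwargs": {
  "series": "0 0 0 -1 0 0 -1;0 0 0 -2.2 0 0 -1;0 0 0 -3.4 0 0 -1;0 0 0 -4.6 0 0 -1;0 0 0 -5.8 0 0 -1;0 0 0 -7 0 0 -1;0 0 0 -8.2 0 0 -1;0 0 0 -9.4 0 0 -1;0 0 0 -10.4 0 0 -1;0 0 0 -10.4 0 0 -1"
}}

```text
time: 44.78
ee_pos: [0.6116, 0.2158, 0.0207]
tcp_rot: [[0.076, -0.997, 0.003], [-0.997, -0.076, 0.001], [-0.001, -0.003, -1.0]]
wrist_force: [-2.1, 1.7, 6.2]
grip_width: 0.118
```

{"fn": "drive_tool", "kwargs": {
  "series": "0 0 0 -0.8 0 0 -1;0 0 0 -1.6 0 0 -1;0 0 0 -2.4 0 0 -1;0 0 0 -2.9 0 0 -1;0 0 0 -3.3 0 0 -1;0 0 0 -3.6 0 0 -1;0 0 0 -3.6 0 0 -1"
}}

```text
time: 45.65
ee_pos: [0.6089, 0.2488, 0.0207]
tcp_rot: [[0.076, -0.997, 0.002], [-0.997, -0.076, -0.002], [0.002, -0.002, -1.0]]
wrist_force: [-0.9, -4.6, 8.2]
grip_width: 0.117
```

Run:
```python
from h import *
print(manip.get_obs()['wrist_force'])
im=snap('scene','s31'); cv2.imwrite('pics/s31c.png',cv2.resize(im[150:310,335:535],None,fx=4,fy=3.7,interpolation=cv2.INTER_CUBIC))
```

```text
[-0.90594246 -4.64739305  8.21109606]
```

View pics/s31c.png

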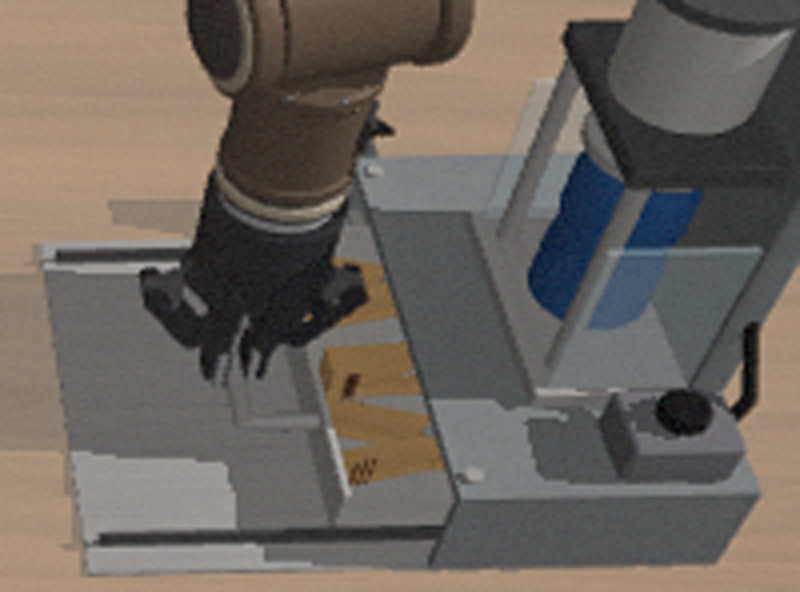

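{"fn": "drive_tool", "kwargs": {
  "series": "0 0 0 -0.4 0 0 -1;0 0 0 -0.8 0 0 -1;0 0 0 -0.8 0 0 -1"
}}

```text
time: 46.08
ee_pos: [0.6085, 0.2535, 0.0207]
tcp_rot: [[0.078, -0.997, 0.001], [-0.997, -0.078, -0.008], [0.008, -0.001, -1.0]]
wrist_force: [-0.8, -13.9, 10.1]
grip_width: 0.119
```

{"fn": "drive_tool", "kwargs": {
  "series": "0 0 0 -0.4 0 0 -1;0 0 0 -0.6 0 0 -1;0 0 0 -0.6 0 0 -1"
}}

```text
time: 46.45
ee_pos: [0.6085, 0.2537, 0.0207]
tcp_rot: [[0.08, -0.997, 0.0], [-0.997, -0.08, -0.017], [0.017, 0.001, -1.0]]
wrist_force: [0.6, -26.6, 12.6]
grip_width: 0.118
```

{"fn": "drive_tool", "kwargs": {
  "series": "0 0 0 0.6 0 0 -1;0 0 0 1.2 0 0 -1;0 0 0 1.3 0 0 -1;0 0 0 1.3 0 0 -1"
}}

```text
time: 46.95
ee_pos: [0.6088, 0.2503, 0.0207]
tcp_rot: [[0.076, -0.997, 0.002], [-0.997, -0.076, -0.001], [0.001, -0.002, -1.0]]
wrist_force: [-1.5, -4.2, 7.2]
grip_width: 0.118
```

{"fn": "drive_tool", "kwargs": {
  "series": "0 0 0 0.1 0 0 -0.5;0 0 0 0.1 0 0 0;0 0 0 0.1 0 0 0;0 0 0 0.1 0 -4 0;0 0 0 0.1 0 -9 0;0 0 0 0.1 0 -14 0;0 0 0 5 0 -16 0;0 0 0 10 4 -16 0;0 0 0 15 8 -16 0;0 0 0 15 8 -16 0"
}}

```text
time: 48.2
ee_pos: [0.5355, 0.0927, 0.177]
tcp_rot: [[0.072, -0.997, -0.005], [-0.997, -0.072, -0.001], [0.001, 0.005, -1.0]]
wrist_force: [0.6, -0.0, -0.8]
grip_width: 0.497
```

Run:
```python
from h import *
c=cams.get_calibration('top')
snap('top','t32'); im=cv2.imread('pics/t32.png'); cv2.imwrite('pics/t32c.png',cv2.resize(im[110:270,50:240],None,fx=4,fy=3.7,interpolation=cv2.INTER_CUBIC))
im=snap('scene','s32')
```

```text
(no output)
```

View pics/t32.png

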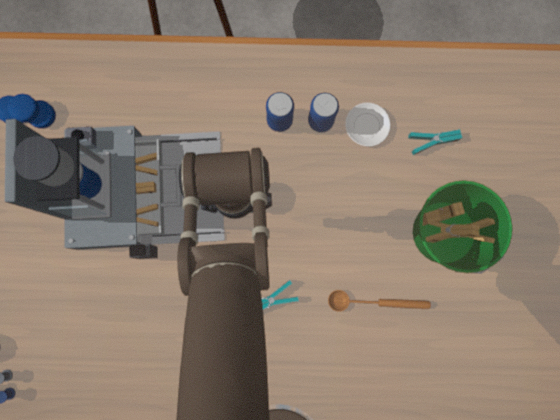

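View pics/s32.png

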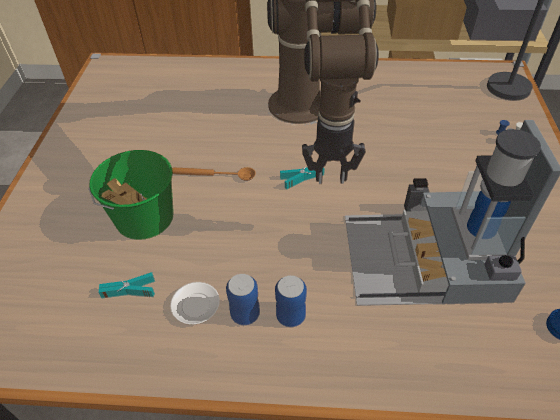

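Run:
```python
from h import *
a=cv2.imread('pics/scene0.png')[170:310,335:455]; b=cv2.imread('pics/s32.png')[170:310,335:455]
cv2.imwrite('pics/cmp.png',cv2.resize(np.hstack([a,b]),None,fx=3.2,fy=3.2,interpolation=cv2.INTER_CUBIC))
x=cv2.imread('pics/s32.png')[145:245,85:185];y=cv2.imread('pics/t32.png')[175:275,410:520]
cv2.imwrite('pics/bk.png',cv2.resize(np.hstack([x,y[:100]]),None,fx=3.8,fy=3.8,interpolation=cv2.INTER_CUBIC))
```

```text
(no output)
```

View pics/cmp.png

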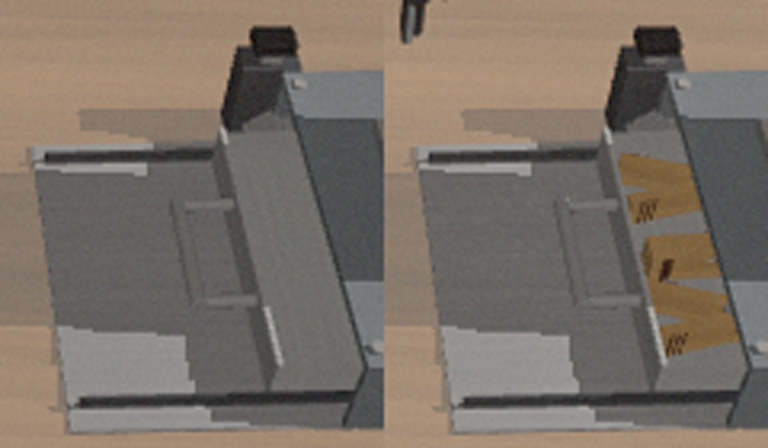

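View pics/bk.png

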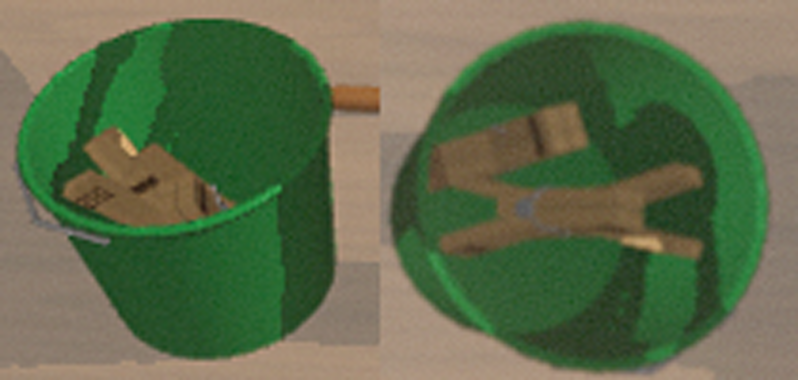

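Run:
```python
from h import *
o=manip.get_obs(); print(o['wrist_force'],abs(o['qvel']).max()); print(workorder.finish_job())
```

```text
[1.61997361 0.1208586  0.44536867] 2.658166280660206
the job is handed in; nothing more can be done
None
```

I pressed the catch, drew the tray out, sorted all six wooden pegs, pushed the tray home and handed the job in at about 48 s of the 210 s allowed. No verdict is reported.

**Sorting:** I squeezed each peg at 20 N, close behind its pivot. Three stopped short of closing at about 0.33, 0.33 and 0.30 of full opening, so they are springy and lie flat in the tray. The other three went right to their stop at about 0.275, so they are tired and lie in the bucket, below its rim. The springy peg at 0.30 was the least clear reading. I squeezed it again at 40 N and it closed on to 0.27, and I took it as springy.

**Last checks:**
- **Tray:** it met its stop at 27 N, then came to rest about 3 mm back and stayed there after I let go.
- **Catch:** the pad, tray and handle look the same as in the starting picture.
- **Bucket and bystanders:** the bucket is upright, and the cans, saucer and spoon look unmoved by eye. The turquoise look-alikes were left alone.
- **Arm:** it was clear of everything and reading almost no force when I handed in.

No check failed. The only thing that disagreed was my first estimate of the tray's centre, about 3 mm off in the picture, which I corrected before placing any pegs.

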